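# Weight a drying tile from behind the glazes

## Task

Weight down the clay tile on the wooden bat so that it dries flat: lay the plaster slab on the tile and gently set the handled steel weight on top of the slab, both centred on the tile with their long sides along the tile's. The weight stands in the plywood rack behind a glaze bottle and a glaze jar: before moving the weight, stand both of those upright in the steel tray, and once the weight is on the slab put the bottle and the jar back upright exactly where each stood. Do not knock the bottle or jar over, and leave the tool pot and the bowl alone.

Things in the scene. Friction and masses are not known exactly. Their poses are not given: they have to be found in the camera images.
- rack: Fixed plywood rack, 166 (x) by 240 mm (y), open at the top and the front (-x, to the robot). Floor 12 mm thick; walls 10 mm thick on the other sides, tops 47 mm above the table. Origin: centre of its underside. Bottle and jar start on two round cork marks, 74 mm wide, flush, at x -40, y +52 and -52 mm (either on either, within 3 mm); the weight behind them near x 35, y 0.
- tray: Fixed empty steel tray, the side area: 130 mm (x) by 220 mm (y), walls 5 mm thick and 22 mm high, floor 5 mm thick. Origin: centre of its underside; it may be on the left or the right of the robot. There is room for the bottle and the jar side by side along its y, for instance at y = +50 and -50 mm.
- bat: Fixed wooden board (bat) 150 mm (x) by 180 mm (y), 12 mm thick, with the terracotta clay tile fixed on its centre: tile 76 mm (x) by 116 mm (y), 12 mm thick, its top 24 mm above the table. Origin: centre of the bat's underside, right under the tile's centre; the tile's long side runs along y. It lies across from the tray, on the robot's other side.
- bottle: Loose slim white plastic glaze bottle, closed, round, 50 mm in diameter up to 112 mm, with a narrow grey cap 26 mm across; 130 mm tall in all, 0.20 to 0.36 kg. Origin: centre of its underside; z up along its axis. Starts upright in the rack on one of the two cork marks.
- jar: Loose wide white plastic glaze jar, closed, round, 60 mm in diameter, with a grey screw lid 61 mm across from 90 to 110 mm; 110 mm tall in all, 0.28 to 0.52 kg. Origin: centre of its underside; z up along its axis. Starts upright in the rack on the other cork mark.
- weight: Loose dark steel weight with a bow handle, 0.6 to 0.86 kg: plate 60 mm (x) by 96 mm (y), 18 mm thick; above it a round steel bar 10 mm thick along y, 68 mm long between its two posts, its axis 48 mm above the underside (top at 53 mm). Origin: centre of its underside. Starts on the rack floor behind the bottle and the jar.
- cover: Loose white plaster slab, 64 mm (x) by 106 mm (y), 16 mm thick, about 0.15 kg. Origin: centre of its underside; long side along y. Starts lying flat on the table in front of the rack.
- toolpot: Bystander: blue ceramic pot 74 mm across and 85 mm tall with wooden tools standing in it up to 155 mm. Loose; leave it alone. Origin: centre of its underside.
- bowl: Bystander: small white ceramic bowl, 84 mm across, 50 mm tall. Loose; leave it alone. Origin: centre of its underside.
There are look-alikes about, which are no part of the job. Leave any green look-alike of the jar alone.

How it is judged:
By the outcome, as a careful person would: the job done as asked, in the order asked, and still so for the second after the job is handed in, with the robot touching nothing.
It also fails if it takes over 138 s, if anything falls off the work surface, if the arm or the gripper's body presses on something with over 40 N, if the wrist force passes 120 N, or if a joint passes its speed limit or range.

## Robot

A 6-joint arm with a two-finger parallel gripper is mounted at the origin on the work surface. World frame = base frame: x ahead of the robot, y to its left, z up, the work surface at z = 0. Lengths are in m, angles in rad, forces in N, time in s.
With the tool pointing down it reaches from about 0.35 to 0.85 m from the base axis. Payload 8.1 kg.
Tool frame: the origin (TCP) lies between the finger pads; the fingertips stand tips_ahead ahead of it and the grasp point (between the pads) lies 8 mm behind it (tips_ahead is the distance from the TCP to the fingertips, in m); z points along the fingers, x is the direction in which the jaws open and shut, and the axes are right-handed (so a half turn about z gives the same grasp; the last joint's range is limited). The gripper opens to 93 mm and grips with 3 to 60 N. Pads are 15 mm wide; open, the fingers measure 128 mm over their backs; the gripper's body (75 mm by 188 mm) begins 65 mm behind the grasp point.
Start: joints at [-1.338, 0.13, 1.488, -0, 1.523, -0.085], TCP at [0.188, -0.57, 0.23] pointing down, gripper open.
Joint ranges: [-2.96, 2.96], [-0.89, 2.26], [0.02, 2.5], [-1.34, 4.48], [0, 2.73], [-2.66, 2.66]. Speed limits (rad/s): [2.39, 2.39, 2.79, 3.14, 3.14, 3.14].

## Interface

Orientations are given as a rotation vector (axis times angle).
In Python, from plant import * gives the robot as it stands.
- The arm moves only by the tool play_rows, never from a script. Its argument "increments" is a list that holds one entry, the list of rows, each a list of 4 numbers: the shift along the tool's x, y, z in cm, then the turn about the tool's z in rad. A call has 1 to 5 rows; each row is the pose to reach, as a shift and turn from the pose measured when the call began, along the tool's axes at that moment; what a row does not reach only later rows make up. A row lasts 1/10 s, in which the tool goes at most 50 mm and 8.59 degrees, less where a joint would pass 70% of its speed; a pose out of reach is approached as far as the arm can. A call with a gripper value outside its range is refused whole. "jaw" is the finger opening in cm, from 0 to 9.3, set as the call begins (left out, the last holds). The fingers move at their own pace and stop on an object; "squeeze" is the grip in N (left out, the last holds). Time passes only in rows, so rows that repeat a pose let the fingers close. It gives the time, the measured TCP pose, the force and the opening at its end, in the units of the state.
- read_state(): the state, without advancing time (a new reading comes with each control period).
- read_camera(name): name is "side" or "top"; returns (picture, depth): 384x512x3 uint8, blue, green, red; 384x512 float32, m along the optical axis (not along the pixel's ray), 0 where there is no reading.
- camera_params(name): a dict with "K" (3x3 intrinsics, pixels), "k1" (the pictures are not rectified: a ray, as slopes to the right and down, at radius r is drawn at 1 + k1 r^2 times it, then the intrinsics apply), "eye" and "orientation" of the camera in the world. Camera axes: x right, y up, looking along -z (the intrinsics and any distortion apply to the point x, -y, -z); pixel columns grow to the right and rows downward; lengths in m; the calibration is good to about 2 mm. A picture is of the moment at which its call begins. camera_params takes no time and is no camera call.
- close_job(): hands the job in, once; it reports no verdict.
The state is a dict: "t": time; "q": joint angles; "dq": joint speeds; "joint_torque": joint torques, N m; "tool_pos": TCP position; "orientation": TCP orientation; "force": force on the tool from outside, world axes, zero at the start; "wrist_torque": the same for the moment, N m; "opening": finger opening in m.
Only numpy, scipy, OpenCV 4.12 (cv2) and the standard library are available. Lean on these libraries where they do the work, as an engineer would, in place of code of your own. Each camera call takes 0.05 s, during which the arm holds its last target.

## Working session

There is one attempt and no reset: what is moved stays moved. The work goes in short steps, Python scripts to look and compute and a tool call to move; the robot and the scene stay as the last step left them, time stands still between calls to the robot, and variables do not carry over. Pictures are saved under pics/ and viewed, and the job is handed in when it is done.

Besides the shell and the picture viewer there is one more tool, called after "Emit:" by a JSON object that holds its "op" and its "data". play_rows: Moves the arm, as the interface text tells. Its arguments: {"type":"object","properties":{"increments":{"type":"array"},"jaw":{"type":"number"},"squeeze":{"type":"number"}},"required":["increments"]}

```bash
ls; mkdir -p pics
python3 - <<'E'
from plant import *
import cv2,numpy as np
print(read_state())
for n in("side","top"):
    print(n,camera_params(n))
    p,d=read_camera(n)
    cv2.imwrite(f"pics/{n}0.png",p); np.save(f"pics/{n}0.npy",d)
    print(p.shape,(d>0).mean())
E
```

```text
pics
{'t': 0.0, 'q': array([-1.33840823e+00,  1.31172449e-01,  1.48926093e+00,  5.09386510e-05,
        1.52297077e+00, -8.53811149e-02]), 'dq': array([-9.14253679e-04,  2.56280530e-04,  1.36290411e-04,  2.19472460e-03,
       -8.50647188e-05, -3.82967377e-04]), 'joint_torque': array([-2.31836413e-03, -5.59851766e+01, -4.91755664e+01,  7.66095263e-02,
        3.57118074e-02, -1.51521290e-04]), 'tool_pos': array([ 0.18739557, -0.5694242 ,  0.22859075]), 'orientation': array([-2.54393804e+00,  1.84127760e+00,  2.10136719e-03]), 'force': array([ 0.22250334, -0.33538656,  0.10320699]), 'wrist_torque': array([-0.03820542,  0.02982063, -0.02723252]), 'opening': 0.09324812250849379}
side {'K': array([[403.27483457,   0.        , 251.65477883],
       [  0.        , 403.27483457, 195.36438041],
       [  0.        ,   0.        ,   1.        ]]), 'k1': -0.02963081645776017, 'eye': array([ 0.30226569, -0.6459309 ,  0.76218351]), 'orientation': array([ 0.74974688, -0.16323755, -0.4250683 ])}
(384, 512, 3) 0.9957377115885416
top {'K': array([[422.84899309,   0.        , 256.56238193],
       [  0.        , 422.84899309, 195.5341783 ],
       [  0.        ,   0.        ,   1.        ]]), 'k1': 0.05549482170290939, 'eye': array([ 0.40389767, -0.01232985,  1.23907343]), 'orientation': array([ 0.13685309, -0.1128333 , -1.5455997 ])}
(384, 512, 3) 0.996246337890625
```

View pics/side0.png

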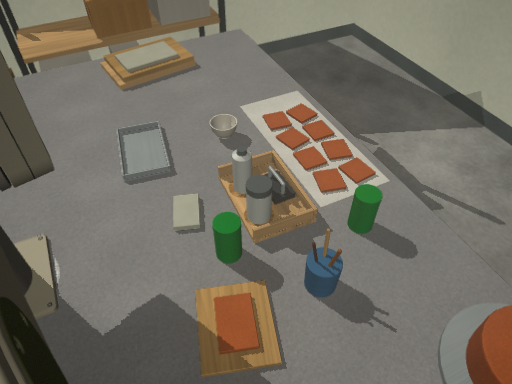

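View pics/top0.png

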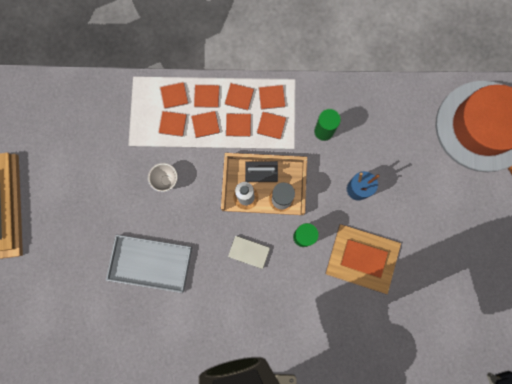

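```bash
cat > h.py <<'E'
from plant import *
import cv2,numpy as np
from scipy.spatial.transform import Rotation as R
def rays(n,uv):
    c=camera_params(n); K=c["K"]; uv=np.asarray(uv,float).reshape(-1,2)
    x=(uv[:,0]-K[0,2])/K[0,0]; y=(uv[:,1]-K[1,2])/K[1,1]
    xd,yd=x.copy(),y.copy()
    for _ in range(20):
        f=1+c["k1"]*(x*x+y*y); x=xd/f; y=yd/f
    d=np.c_[x,-y,-np.ones_like(x)]
    return c["eye"], R.from_rotvec(c["orientation"]).apply(d)   # unit depth rays
def onplane(n,uv,z):
    e,d=rays(n,uv); s=(z-e[2])/d[:,2]; return e+d*s[:,None]
def cloud(n,d):
    v,u=np.mgrid[:384,:512]; e,r=rays(n,np.c_[u.ravel(),v.ravel()])
    return (e+r*d.ravel()[:,None]).reshape(384,512,3)
def proj(n,P):
    c=camera_params(n);K=c["K"];p=R.from_rotvec(c["orientation"]).inv().apply(np.asarray(P,float).reshape(-1,3)-c["eye"])
    x=p[:,0]/-p[:,2];y=-p[:,1]/-p[:,2];f=1+c["k1"]*(x*x+y*y)
    return np.c_[K[0,0]*x*f+K[0,2],K[1,1]*y*f+K[1,2]]
def rect(pts):
    (c,s,a)=cv2.minAreaRect((np.asarray(pts)[:,:2]*1000).astype(np.float32))
    return np.array(c),s,a
def snap(n,tag):
    p,d=read_camera(n); cv2.imwrite(f"pics/{tag}.png",p); np.save(f"pics/{tag}.npy",d); return p,d
def crop(tag,x0,y0,w,h,k=4):
    p=cv2.imread(f"pics/{tag}.png"); cv2.imwrite(f"pics/{tag}_c{x0}_{y0}.png",cv2.resize(p[y0:y0+h,x0:x0+w],None,fx=k,fy=k,interpolation=cv2.INTER_CUBIC))
E
python3 - <<'E'
from h import *
crop("top0",100,140,200,150)
crop("top0",220,140,200,150)
p=cv2.imread("pics/top0.png");d=np.load("pics/top0.npy");C=cloud("top",d)
for uv in [(50,350),(245,185),(283,190),(250,250),(150,265),(365,258),(262,170),(306,235),(340,240),(400,330)]:
    print(uv,C[uv[1],uv[0]].round(4),p[uv[1],uv[0]])
C2=cloud("side",np.load("pics/side0.npy"))
for uv in [(100,230),(185,210),(258,185),(241,152),(237,320)]: print(uv,C2[uv[1],uv[0]].round(4))
E
```

```text
(50, 350) [0.1586 0.57   0.0023] [143 141 145]
(245, 185) [0.6104 0.0384 0.1274] [134 136 135]
(283, 190) [ 0.6    -0.0636  0.1213] [102 102  97]
(250, 250) [0.4419 0.024  0.0137] [177 191 195]
(150, 265) [0.3936 0.3112 0.0032] [178 174 169]
(365, 258) [ 0.4271 -0.3022  0.0201] [ 52  88 179]
(262, 170) [ 0.6676 -0.0059  0.0591] [124 122 120]
(306, 235) [ 0.4819 -0.1269  0.1081] [ 55 139  33]
(340, 240) [ 0.4764 -0.2337  0.0136] [104 166 213]
(400, 330) [ 0.2324 -0.3986 -0.0009] [87 85 88]
(100, 230) [0.2284 0.0668 0.0004]
(185, 210) [0.4335 0.0238 0.0169]
(258, 185) [ 0.587  -0.0719  0.1233]
(241, 152) [0.5921 0.0307 0.1397]
(237, 320) [ 0.4298 -0.3005  0.0234]
```

View pics/top0_c100_140.png

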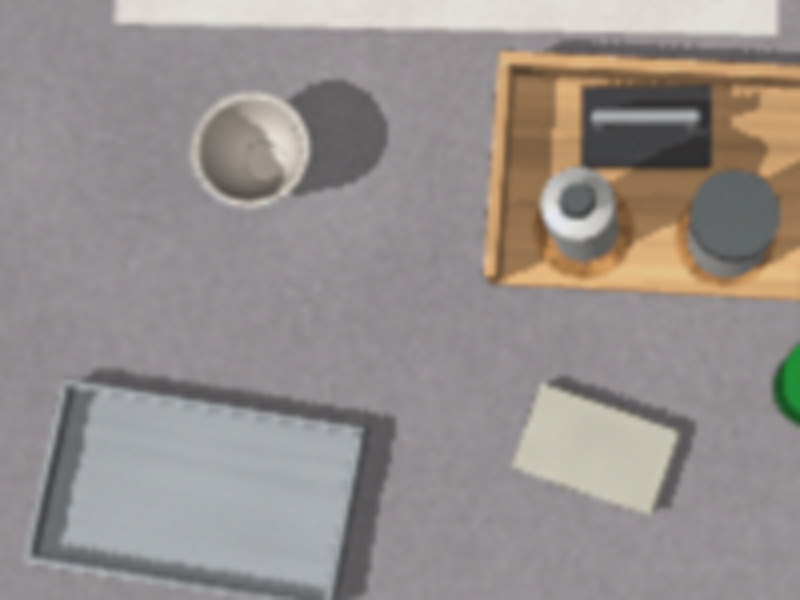

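View pics/top0_c220_140.png

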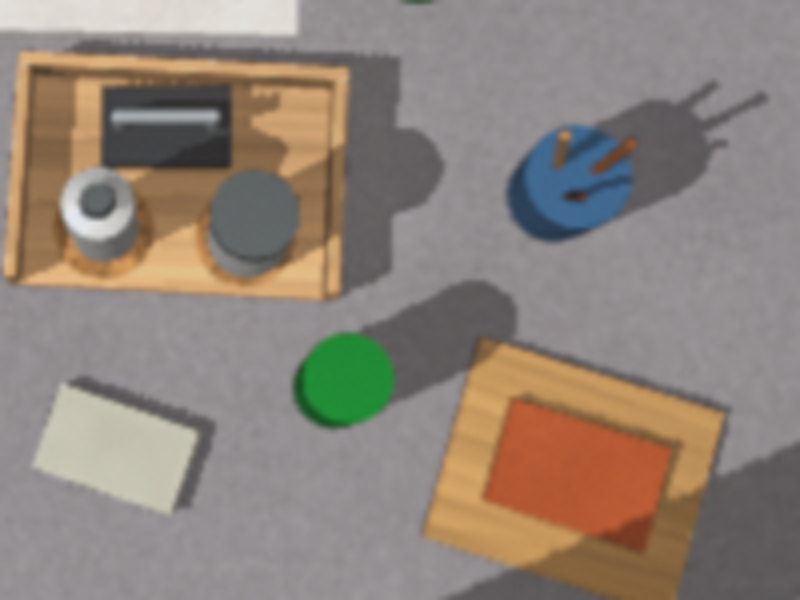

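Run:
```python
from h import *
def comp(m,uv):
    m=cv2.morphologyEx(m.astype(np.uint8),cv2.MORPH_CLOSE,np.ones((3,3)))
    n,l=cv2.connectedComponents(m); k=l[uv[1],uv[0]]
    if k==0: print("seed miss",uv)
    c,_=cv2.findContours((l==k).astype(np.uint8),cv2.RETR_EXTERNAL,cv2.CHAIN_APPROX_NONE); 
    c=max(c,key=cv2.contourArea); return c[:,0,:]
S={"top":dict(tile=(365,258),bat=(340,240),cover=(250,250),cap=(244,190),jar=(283,192),weight=(255,178),green=(306,235),pot=(362,190),bowl=(163,178)),
"side":dict(tile=(237,320),bat=(207,320),cover=(185,210),cap=(241,152),jar=(258,185),weight=(285,190),green=(228,222))}
for n in("top","side"):
    p=cv2.imread(f"pics/{n}0.png").astype(int);d=np.load(f"pics/{n}0.npy");C=cloud(n,d);Z=C[...,2]
    b,g,r=p[...,0],p[...,1],p[...,2]
    s=S[n]
    def rp(name,m,z,exp):
        c=comp(m,s[name]); q=onplane(n,c,z); cc,sz,a=rect(q); print(n,name,cc.round(1),np.round(sz,1),round(a,1),"exp",exp)
        if exp[0]==exp[1]:
            print("   circle",[np.round(v,1) for v in cv2.minEnclosingCircle((q[:,:2]*1000).astype(np.float32))])
    rp("tile",(r>1.6*g)&(r>2*b),.024,(76,116))
    rp("bat",(r>1.3*b)&(Z<.03),.012,(150,180))
    rp("cover",(Z>.009)&(Z<.03),.016,(64,106))
    rp("cap",(Z>.1345)&(Z<.15),.142,(26,26))
    rp("jar",(Z>.117)&(Z<.13)&(g<130),.122,(61,61))
    rp("green",(g>1.6*r)&(g>1.6*b)&(Z>.10),.110,(60,60))
    if n=="top": rp("weight",(p.max(2)<62)&(Z>.015)&(Z<.05),.030,(60,96))
    m=(Z>.0555)&(Z<.075)&(C[...,0]>.6)&(C[...,0]<.72)&(abs(C[...,1])<.1)&(abs(r-b)<15)
    q=C[m]; print("bar",m.sum(),rect(onplane(n,np.argwhere(m)[:,::-1],.065)) if m.sum()>5 else None)
```

```text
top tile [ 426.3 -298.5] [116.7  76.6] 73.8 exp (76, 116)
top bat [ 426.7 -298.3] [182.2 152.7] 73.4 exp (150, 180)
top cover [437.   28.5] [105.5  63.6] 72.2 exp (64, 106)
top cap [596.9  40.1] [21.5 21.1] 1.7 exp (26, 26)
   circle [array([595.9,  41.1]), np.float64(11.7)]
top jar [591.2 -64.3] [58.9 57.4] 45.7 exp (61, 61)
   circle [array([591.3, -63.9]), np.float64(30.5)]
top green [ 483.2 -126.8] [55.7 58.5] 1.3 exp (60, 60)
   circle [array([ 484.6, -127.5]), np.float64(30.0)]
seed miss (255, 178)
top weight [649.8  20.9] [1121.4 1548.9] 1.2 exp (60, 96)
bar 106 (array([670.54095459,  -2.9482193 ]), (8.722569465637207, 73.86478424072266), 1.1215771436691284)
side tile [ 425.2 -302.5] [117.3  75. ] 73.5 exp (76, 116)
side bat [ 425.5 -301.9] [184.4 150.6] 73.4 exp (150, 180)
side cover [435.7  23.4] [110.8  63.7] 72.2 exp (64, 106)
side cap [595.2  34.5] [29.7 21.4] 66.0 exp (26, 26)
   circle [array([594.5,  34.8]), np.float64(15.4)]
side jar [589.6 -69.2] [60.6 56.7] 64.2 exp (61, 61)
   circle [array([590.4, -68.6]), np.float64(32.2)]
side green [ 482.8 -134.1] [65.4 57.1] 65.7 exp (60, 60)
   circle [array([ 481.6, -133.7]), np.float64(33.5)]
bar 126 (array([637.9677124 , -35.11619568]), (132.4785614013672, 73.34671783447266), 88.1825180053711)
```

Run:
```python
from h import *
crop("side0",200,130,130,120,6); crop("side0",100,110,100,80,7); crop("top0",215,145,100,75,8);crop("top0",100,225,100,75,8)
```

```text
(no output)
```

View pics/side0_c200_130.png

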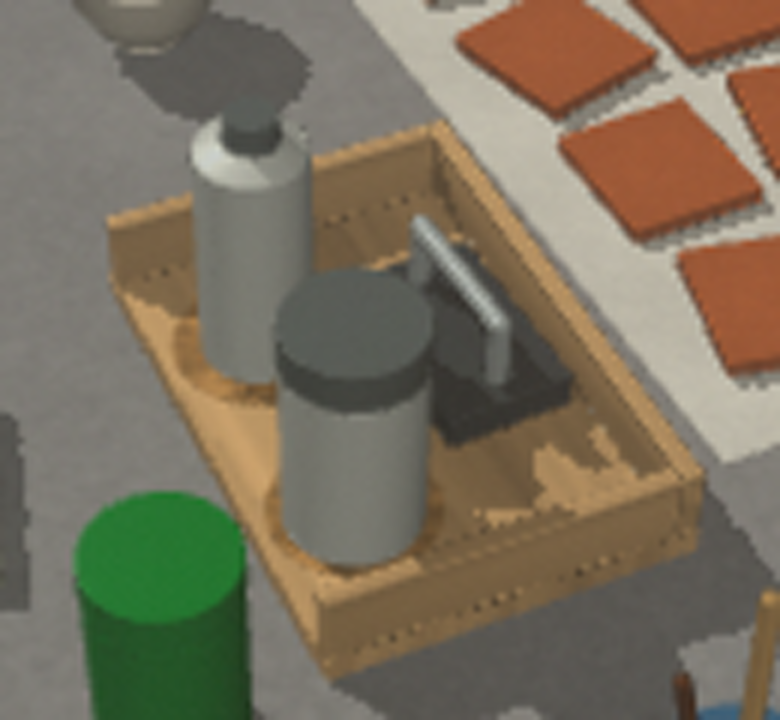

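View pics/top0_c215_145.png

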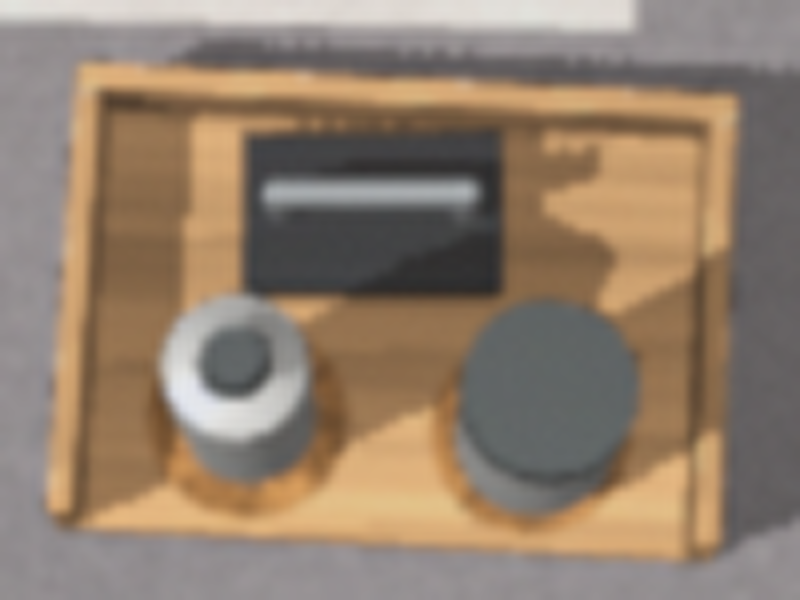

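View pics/top0_c100_225.png

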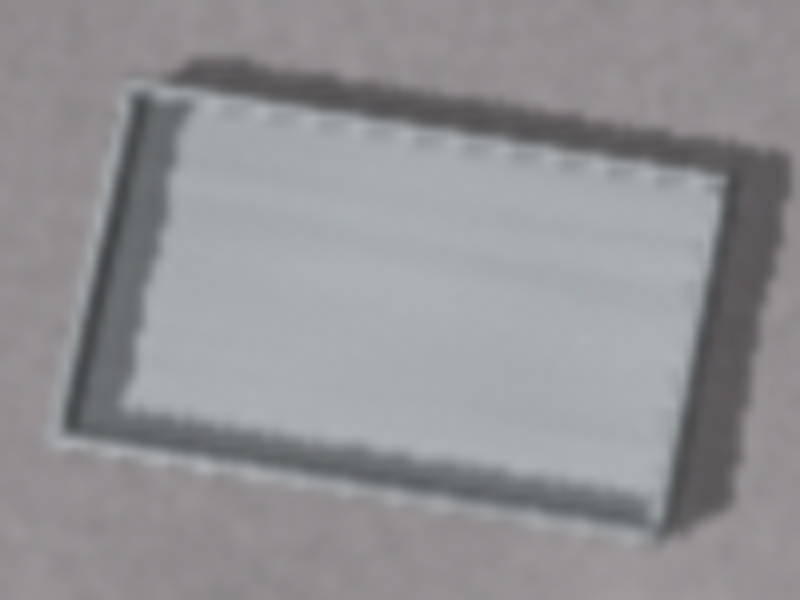

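Run:
```python
from h import *
def cr(n,x0,y0,k,pts,z):
    p=(np.array(pts,float)+.5)/k-.5+[x0,y0]; return onplane(n,p,z)[:,:2]*1000
def show(name,q):
    c,s,a=rect(np.c_[q/1000]); print(name,"ctr",q.mean(0).round(1),"rect",c.round(1),np.round(s,1),round(a,2))
show("tray top",cr("top",100,225,8,[(133,88),(730,178),(660,535),(58,437)],.022))
show("rack top",cr("top",215,145,8,[(79,65),(740,98),(720,553),(50,518)],.047))
show("weight top",cr("top",215,145,8,[(244,132),(502,132),(500,295),(244,292)],.030))
print("bar top ends",cr("top",215,145,8,[(262,193),(480,193)],.062))
print("bar side ends",cr("side",200,130,6,[(418,225),(500,318)],.065))
print("cap top",cr("top",215,145,8,[(237,360)],.142), cr("side",200,130,6,[(252,112)],.142))
print("lid top",cr("top",215,145,8,[(549,386)],.122), cr("side",200,130,6,[(355,327)],.122))
print("plate side corners (.030)",cr("side",200,130,6,[(572,378),(450,430)],.030))
show("tray floor",cr("top",100,225,8,[(133,88),(730,178),(660,535),(58,437)],.022))
```

```text
tray top ctr [399.2 309.4] rect [399. 309.] [216.8 125.9] 82.41
rack top ctr [632.8 -12.7] rect [632.7 -12.7] [239.6 165.9] 88.14
weight top ctr [670.7  -3.2] rect [670.4  -3.3] [60.8 94.6] 1.1
bar top ends [[669.90977675  36.0312606 ]
 [671.4249687  -41.54808037]]
bar side ends [[667.40114193  26.24106671]
 [671.85051818 -38.65430624]]
cap top [[595.41129527  39.51347297]] [[598.0411787   40.19200968]]
lid top [[592.19369545 -64.17882491]] [[590.35935687 -68.83358466]]
plate side corners (.030) [[700.46961031 -52.95046174]
 [640.4396831  -57.00509164]]
tray floor ctr [399.2 309.4] rect [399. 309.] [216.8 125.9] 82.41
```

View pics/side0_c100_110.png

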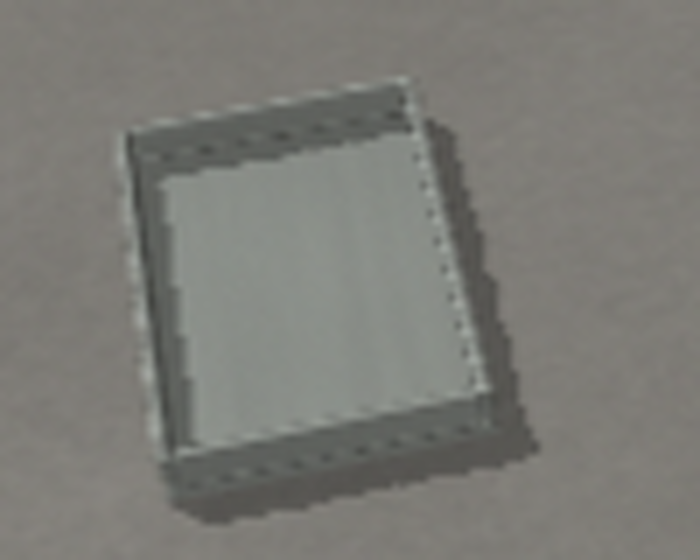

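```bash
cat >> h.py <<'E'
def go(x,y,z,yaw=None):
    """print shift (cm, tool axes) and turn to get TCP to x,y,z (m) with tool-x heading yaw deg (mod 180)"""
    s=read_state(); M=R.from_rotvec(s["orientation"]).as_matrix()
    dl=M.T@(np.array([x,y,z])-s["tool_pos"])*100
    h=np.degrees(np.arctan2(M[1,0],M[0,0])); t=0
    if yaw is not None:
        t=-((yaw-h+90)%180-90)   # tool z down: world yaw + => tool turn -
    print("t",round(s["t"],2),"pos",s["tool_pos"].round(4),"head",round(h,1),"tilt",M[:,2].round(3),"q",s["q"].round(2),"F",s["force"].round(1),"op",round(s["opening"],4))
    print("  shift cm",dl.round(2),"turn rad",round(np.radians(t),3))
E
python3 - <<'E'
from h import *
go(.5,.04,.25,90); go(.597,.0385,.25,88)
E
```

```text
t 0.1 pos [ 0.1874 -0.5695  0.2287] head -71.8 tilt [-0.     0.002 -1.   ] q [-1.34  0.13  1.49 -0.    1.52 -0.09] F [-0.1  0.2 -0.7] op 0.0934
  shift cm [-48.13 -48.74  -2.04] turn rad 0.318
t 0.1 pos [ 0.1874 -0.5695  0.2287] head -71.8 tilt [-0.     0.002 -1.   ] q [-1.34  0.13  1.49 -0.    1.52 -0.09] F [-0.1  0.2 -0.7] op 0.0934
  shift cm [-44.96 -57.91  -2.05] turn rad 0.353
```

Emit:
{"op": "play_rows", "data": {"increments": [[[-45,-57.9,-2,0.353],[-45,-57.9,-2,0.353],[-45,-57.9,-2,0.353],[-45,-57.9,-2,0.353],[-45,-57.9,-2,0.353]]], "jaw": 9.3}}

```text
t: 0.6
tool_pos: [0.3272, -0.361, 0.236]
orientation: [-2.181, 2.26, 0.003]
force: [0.5, -0.4, -0.1]
opening: 0.0928
```

```bash
python3 -c "
from h import *
go(.596,.0385,.25,88)"
```

```text
t 0.6 pos [ 0.3272 -0.361   0.236 ] head -92.1 tilt [-0.001  0.002 -1.   ] q [-0.94 -0.18  1.78  0.    1.54  0.67] F [ 0.5 -0.4 -0.1] op 0.0928
  shift cm [-40.89 -25.43  -1.33] turn rad -0.001
```

Emit:
{"op": "play_rows", "data": {"increments": [[[-40.9,-25.4,-1.3,0],[-40.9,-25.4,-1.3,0],[-40.9,-25.4,-1.3,0],[-40.9,-25.4,-1.3,0],[-40.9,-25.4,-1.3,0]]]}}

```text
t: 1.1
tool_pos: [0.4664, -0.1533, 0.2431]
orientation: [-2.181, 2.26, 0.003]
force: [0.6, -1.2, -0.2]
opening: 0.093
```

```bash
python3 -c "
from h import *
go(.596,.0385,.25,88)"
```

```text
t 1.1 pos [ 0.4664 -0.1533  0.2431] head -92.1 tilt [-0.001  0.002 -1.   ] q [-0.42 -0.17  1.76  0.    1.55  1.18] F [ 0.6 -1.2 -0.2] op 0.093
  shift cm [-19.63 -12.27  -0.65] turn rad -0.001
```

Emit:
{"op": "play_rows", "data": {"increments": [[[-19.6,-12.3,0.5,0],[-19.6,-12.3,0.5,0],[-19.6,-12.3,0.5,0],[-19.6,-12.3,0.5,0],[-19.6,-12.3,0.5,0]]]}}

```text
t: 1.6
tool_pos: [0.5971, 0.0413, 0.2376]
orientation: [-2.183, 2.258, 0.005]
force: [0.5, -0.1, 1.0]
opening: 0.0928
```

```bash
python3 -c "
from h import *
go(.596,.0385,.18,88)
p,d=snap('side','side1')
crop('side1',190,80,150,130,5)"
```

```text
t 1.6 pos [0.5971 0.0413 0.2376] head -92.0 tilt [-0.001  0.003 -1.   ] q [-0.02  0.12  1.48  0.    1.54  1.59] F [ 0.5 -0.1  1. ] op 0.0928
  shift cm [0.3  0.09 5.76] turn rad 0.001
```

View pics/side1_c190_80.png

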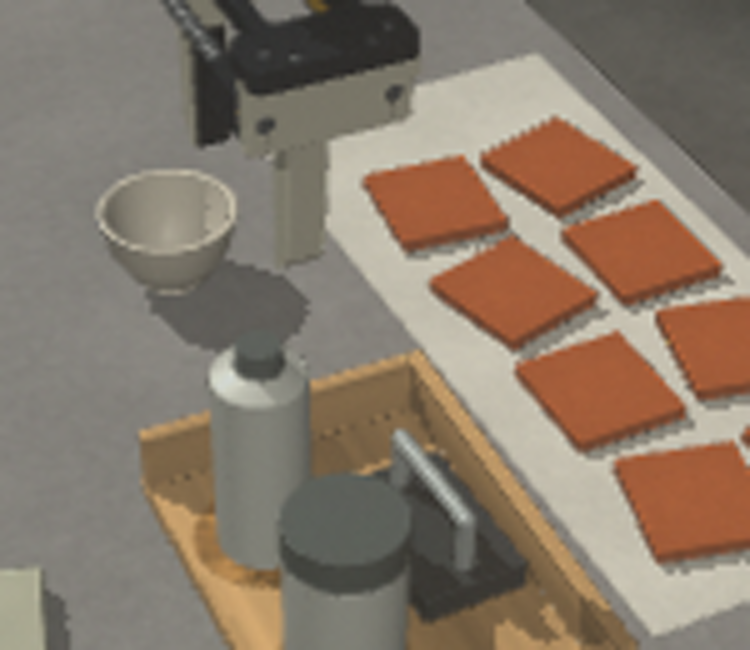

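```bash
python3 -c "
from h import *
s=read_state();M=R.from_rotvec(s['orientation']).as_matrix();T=s['tool_pos']
for sg in(-1,1):
  for j in (-.064,-.0465,.0465,.064):
    P=T+M@np.array([j,0.0075*sg,.011]); q=(proj('side',P)[0]-[190,80]+.5)*5-.5; print(sg,j,P.round(4),q.round(1))
"
```

```text
-1 -0.064 [0.6079 0.1084 0.2264] [214.7 115.2]
-1 -0.0465 [0.6074 0.0909 0.2263] [228.7 134.6]
-1 0.0465 [ 0.6044 -0.0021  0.2259] [308.6 246.4]
-1 0.064 [ 0.6038 -0.0196  0.2258] [324.8 269.2]
1 -0.064 [0.5929 0.1089 0.2264] [185.  122.5]
1 -0.0465 [0.5924 0.0914 0.2263] [198.7 142.2]
1 0.0465 [ 0.5894 -0.0016  0.2259] [276.9 255. ]
1 0.064 [ 0.5888 -0.0191  0.2258] [292.9 277.9]
```

Emit:
{"op": "play_rows", "data": {"increments": [[[0.2,0.1,5,0],[0.2,0.1,9,0],[0.2,0.1,13,0],[0.2,0.1,15.2,0],[0.2,0.1,15.2,0]]]}}

```text
t: 2.15
tool_pos: [0.5932, 0.0434, 0.0799]
orientation: [2.183, -2.254, -0.016]
force: [0.1, 0.0, -0.3]
opening: 0.093
```

```bash
python3 -c "
from h import *
go(.596,.0385,.085,88)
p,d=snap('side','side2')
crop('side2',190,80,150,130,5)
p,d=snap('top','top2')
crop('top2',215,145,100,75,8)"
```

```text
t 2.15 pos [0.5932 0.0434 0.0799] head -91.8 tilt [-0.01   0.005 -1.   ] q [-0.02  0.24  1.64  0.    1.27  1.59] F [ 0.1  0.  -0.3] op 0.093
  shift cm [ 0.48 -0.29 -0.51] turn rad 0.003
```

View pics/side2_c190_80.png

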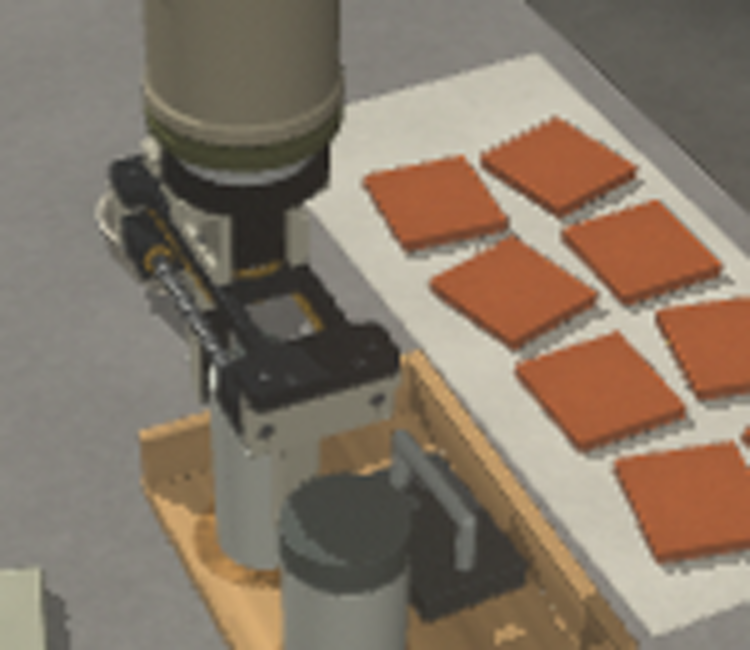

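View pics/top2_c215_145.png

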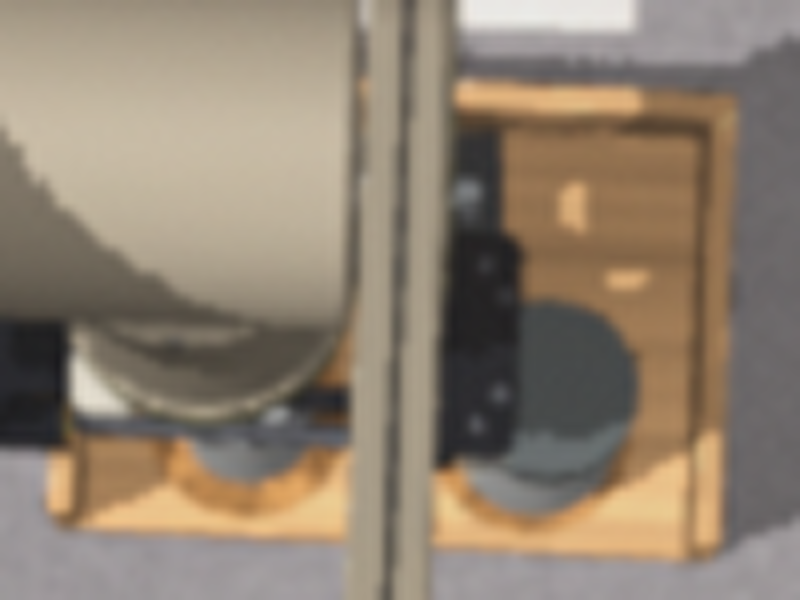

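```bash
python3 -c "
from h import *
go(.596,.0385,.086,88)"
```

```text
t 2.25 pos [0.5969 0.0433 0.0853] head -91.8 tilt [-0.002  0.005 -1.   ] q [-0.02  0.24  1.64  0.    1.27  1.59] F [-0.   0.5  0.3] op 0.0931
  shift cm [ 0.48  0.08 -0.08] turn rad 0.003
```

Emit:
{"op": "play_rows", "data": {"increments": [[[0.5,0.1,0,0],[0.5,0.1,0,0]]]}}

```text
t: 2.45
tool_pos: [0.5973, 0.0376, 0.0876]
orientation: [-2.182, 2.254, 0.003]
force: [0.8, -0.2, 0.2]
opening: 0.0932
```

```bash
python3 -c "
from h import *
go(.596,.0385,.086,88)"
```

```text
t 2.45 pos [0.5973 0.0376 0.0876] head -91.9 tilt [ 0.002  0.004 -1.   ] q [-0.03  0.23  1.64  0.    1.27  1.58] F [ 0.8 -0.2  0.2] op 0.0932
  shift cm [-0.08  0.13  0.16] turn rad 0.002
```

Emit:
{"op": "play_rows", "data": {"increments": [[[-0.1,0.1,0.1,0],[-0.1,0.1,0.1,0],[-0.1,0.1,0.1,0],[-0.1,0.1,0.1,0],[-0.1,0.1,0.1,0]]], "jaw": 4.0, "squeeze": 25}}

```text
t: 2.95
tool_pos: [0.5962, 0.0387, 0.0866]
orientation: [-2.182, 2.254, 0.003]
force: [0.1, 0.6, -0.3]
opening: 0.0578
```

```bash
python3 -c "
from h import *
go(.596,.0385,.086,88); print(read_state())"
```

```text
t 2.95 pos [0.5962 0.0387 0.0866] head -91.9 tilt [ 0.002  0.004 -1.   ] q [-0.02  0.23  1.64  0.    1.27  1.58] F [ 0.1  0.6 -0.3] op 0.0578
  shift cm [0.02 0.02 0.06] turn rad 0.002
{'t': 2.95, 'q': array([-0.02371772,  0.23228982,  1.64213672,  0.00463928,  1.2657558 ,
        1.57829267]), 'dq': array([6.26911285e-04, 2.43613064e-03, 1.45373203e-03, 3.11013447e-04,
       2.83193378e-03, 7.85177643e-05]), 'joint_torque': array([-9.31705377e-03, -5.78382361e+01, -4.58056641e+01,  4.23870923e-02,
       -8.96105496e-02,  3.79616824e-05]), 'tool_pos': array([0.59624093, 0.03869234, 0.08659231]), 'orientation': array([-2.18205029,  2.25437996,  0.00329265]), 'force': array([ 0.08172404,  0.55172132, -0.2655435 ]), 'wrist_torque': array([ 0.01036218,  0.01953173, -0.0015781 ]), 'opening': 0.05780338545327329}
```

Fingers move about 7 cm/s; finish closing, row by row.

Emit:
{"op": "play_rows", "data": {"increments": [[[0,0,0,0],[0,0,0,0],[0,0,0,0]]]}}

```text
t: 3.25
tool_pos: [0.5962, 0.0389, 0.0865]
orientation: [-2.182, 2.254, 0.004]
force: [0.3, 2.0, 0.1]
opening: 0.0499
```

```bash
python3 -c "
from h import *
go(.596,.0385,.086,88); print(read_state()['wrist_torque'])
p,d=snap('side','side3')
crop('side3',190,80,150,130,5)"
```

```text
t 3.25 pos [0.5962 0.0389 0.0865] head -91.9 tilt [ 0.002  0.005 -1.   ] q [-0.02  0.23  1.64  0.    1.27  1.58] F [0.3 2.  0.1] op 0.0499
  shift cm [0.04 0.02 0.05] turn rad 0.002
[ 0.250988    0.02122926 -0.00492521]
```

View pics/side3_c190_80.png

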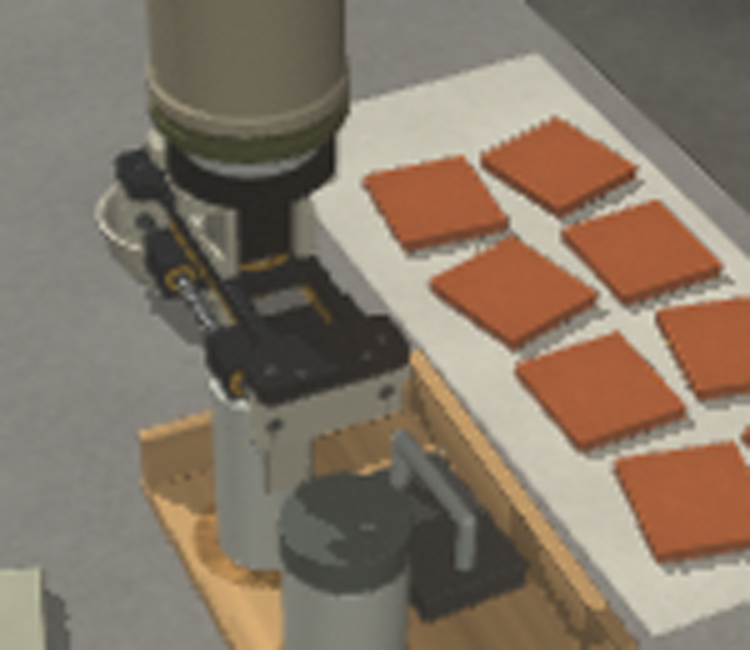

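```bash
python3 -c "
from h import *
a=cv2.imread('pics/side1.png').astype(int);b=cv2.imread('pics/side3.png').astype(int)
for r in (178,182,186):
  print(r,'pre',(a[r,228:256,2]-a[r,228:256,0]).tolist()); print(r,'now',(b[r,228:256,2]-b[r,228:256,0]).tolist())
"
```

```text
178 pre [56, 56, 56, 58, 50, 15, 9, 9, 9, 9, 8, 9, 10, 9, 10, 8, 8, 10, 9, 7, 6, 4, 3, 3, 2, 4, 3, 2]
178 now [57, 57, 58, 59, 58, 16, 9, 8, 9, 9, 8, 10, 8, 9, 9, 12, 14, 14, 10, 8, 6, 5, 5, 4, 5, 6, 5, 5]
182 pre [70, 63, 61, 62, 64, 15, 9, 8, 9, 8, 9, 9, 10, 9, 9, 10, 8, 8, 3, 2, 2, 1, 3, 2, 3, 2, 2, 2]
182 now [70, 64, 62, 64, 65, 34, 12, 9, 8, 10, 9, 10, 10, 9, 9, 9, 9, 8, 3, 3, 2, 2, 2, 3, 3, 4, 5, 4]
186 pre [89, 82, 84, 87, 86, 38, 12, 9, 9, 8, 9, 9, 9, 9, 9, 9, 8, 9, 4, 3, 2, 2, 1, 3, 1, 2, 3, 2]
186 now [90, 84, 87, 89, 88, 53, 14, 9, 10, 9, 9, 10, 10, 10, 9, 10, 9, 8, 3, 3, 1, 2, 2, 2, 1, 2, 3, 2]
```

Emit:
{"op": "play_rows", "data": {"increments": [[[0,0,-1,0],[0,0,-4,0],[0,0,-8,0],[0,0,-11,0],[0,0,-12,0]]]}}

```text
t: 3.8
tool_pos: [0.5979, 0.0381, 0.2112]
orientation: [-2.179, 2.251, -0.004]
force: [0.1, 1.1, -2.6]
opening: 0.0493
```

```bash
python3 -c "
from h import *
go(.406,.359,.2,82.4)"
```

```text
t 3.8 pos [0.5979 0.0381 0.2112] head -91.9 tilt [ 0.008  0.004 -1.   ] q [-0.02  0.13  1.52  0.    1.48  1.58] F [ 0.1  1.1 -2.6] op 0.0493
  shift cm [-31.44  20.23   1.11] turn rad 0.1
```

Emit:
{"op": "play_rows", "data": {"increments": [[[-2,1.3,0,0.02],[-5,3.2,0,0.04],[-8.5,5.5,0,0.06],[-12,7.7,0,0.08],[-15.5,10,0,0.1]]]}}

```text
t: 4.3
tool_pos: [0.5013, 0.197, 0.2097]
orientation: [-2.064, 2.36, -0.002]
force: [0.8, 1.0, -3.7]
opening: 0.05
```

Emit:
{"op": "play_rows", "data": {"increments": [[[-3.5,2,0,0],[-7,4,0,0],[-10.5,6,0,0],[-13.5,7.7,0,0],[-14,8,0,0]]]}}

```text
t: 4.8
tool_pos: [0.4383, 0.3491, 0.2083]
orientation: [-2.069, 2.358, 0.001]
force: [-0.1, 0.4, -3.1]
opening: 0.0499
```

```bash
python3 -c "
from h import *
go(.406,.359,.1,82.4)"
```

```text
t 4.8 pos [0.4383 0.3491 0.2083] head -97.5 tilt [ 0.003  0.003 -1.   ] q [0.58 0.03 1.63 0.   1.47 2.28] F [-0.1  0.4 -3.1] op 0.0499
  shift cm [-0.52  3.36 10.82] turn rad 0.002
```

Emit:
{"op": "play_rows", "data": {"increments": [[[-0.5,2,0.5,0],[-0.5,3.4,2,0],[-0.5,3.4,5,0],[-0.5,3.4,8,0],[-0.5,3.4,10,0]]]}}

```text
t: 5.3
tool_pos: [0.4041, 0.357, 0.1047]
orientation: [-2.072, 2.362, 0.001]
force: [-0.7, -0.4, -3.2]
opening: 0.0496
```

```bash
python3 -c "
from h import *
go(.406,.359,.0805,82.4)"
```

```text
t 5.3 pos [0.4041 0.357  0.1047] head -97.5 tilt [-0.  0. -1.] q [0.63 0.06 1.79 0.   1.28 2.33] F [-0.7 -0.4 -3.2] op 0.0496
  shift cm [-0.22 -0.17  2.42] turn rad 0.002
```

Emit:
{"op": "play_rows", "data": {"increments": [[[-0.2,-0.2,1,0],[-0.2,-0.2,1.8,0],[-0.2,-0.2,2.2,0],[-0.2,-0.2,2.2,0],[-0.2,-0.2,2.2,0]]]}}

```text
t: 5.8
tool_pos: [0.407, 0.3592, 0.0838]
orientation: [-2.071, 2.36, 0.0]
force: [0.2, 0.1, -3.4]
opening: 0.0499
```

```bash
python3 -c "
from h import *
go(.406,.359,.0795,82.4)"
```

```text
t 5.8 pos [0.407  0.3592 0.0838] head -97.5 tilt [ 0.001  0.001 -1.   ] q [0.63 0.1  1.8  0.   1.24 2.33] F [ 0.2  0.1 -3.4] op 0.0499
  shift cm [0.03 0.1  0.43] turn rad 0.002
```

Emit:
{"op": "play_rows", "data": {"increments": [[[0,0,0.2,0],[0,0,0.3,0],[0,0,0.4,0],[0,0,0.4,0]]]}}

```text
t: 6.2
tool_pos: [0.4069, 0.3592, 0.0797]
orientation: [-2.071, 2.36, 0.0]
force: [-0.2, 0.2, -3.7]
opening: 0.0498
```

```bash
python3 -c "
from h import *
go(.406,.359,.0795,82.4)"
```

```text
t 6.2 pos [0.4069 0.3592 0.0797] head -97.5 tilt [ 0.001  0.001 -1.   ] q [0.63 0.1  1.8  0.   1.24 2.33] F [-0.2  0.2 -3.7] op 0.0498
  shift cm [0.03 0.09 0.02] turn rad 0.002
```

Not yet in contact (force still −3.7 N). A bit lower.

Emit:
{"op": "play_rows", "data": {"increments": [[[0,0,0.1,0],[0,0,0.1,0],[0,0,0.1,0]]]}}

```text
t: 6.5
tool_pos: [0.4072, 0.3594, 0.0794]
orientation: [-2.07, 2.36, 0.0]
force: [-1.1, -0.8, 4.0]
opening: 0.0498
```

Emit:
{"op": "play_rows", "data": {"increments": [[[0,0,0.1,0],[0,0,0.1,0],[0,0,0.1,0]]]}}

```text
t: 6.8
tool_pos: [0.4074, 0.3596, 0.0793]
orientation: [-2.07, 2.359, 0.0]
force: [-2.7, -2.5, 8.5]
opening: 0.0495
```

Emit:
{"op": "play_rows", "data": {"increments": [[[0,0,0,0],[0,0,0,0],[0,0,0,0],[0,0,0,0],[0,0,0,0]]], "jaw": 8.5}}

```text
t: 7.3
tool_pos: [0.4074, 0.3595, 0.0791]
orientation: [-2.07, 2.36, 0.0]
force: [0.5, -0.6, 0.2]
opening: 0.0832
```

Emit:
{"op": "play_rows", "data": {"increments": [[[0,0,-3,0],[0,0,-7,0],[0,0,-11,0],[3,-2,-12,0],[7,-4,-12,0]]]}}

```text
t: 7.8
tool_pos: [0.4393, 0.2859, 0.2025]
orientation: [-2.07, 2.352, -0.002]
force: [1.8, -0.6, 0.3]
opening: 0.085
```

```bash
python3 -c "
from h import *
go(.591,-.064,.2,88)
p,d=snap('side','side4')"
```

```text
t 7.8 pos [0.4393 0.2859 0.2025] head -97.3 tilt [ 0.007  0.005 -1.   ] q [ 0.48 -0.07  1.74  0.    1.46  2.18] F [ 1.8 -0.6  0.3] op 0.085
  shift cm [ 32.78 -19.49   0.19] turn rad -0.092
```

View pics/side4.png

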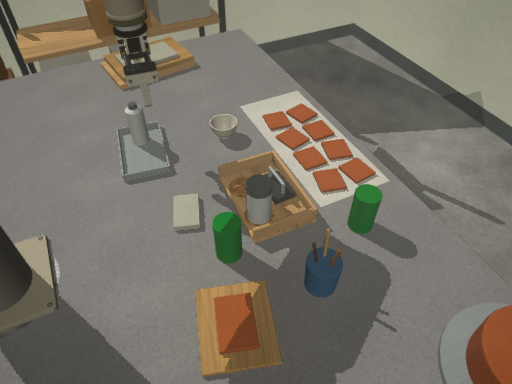

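Emit:
{"op": "play_rows", "data": {"increments": [[[32.8,-19.5,0.2,-0.092],[32.8,-19.5,0.2,-0.092],[32.8,-19.5,0.2,-0.092],[32.8,-19.5,0.2,-0.092],[32.8,-19.5,0.2,-0.092]]], "jaw": 9.3}}

```text
t: 8.35
tool_pos: [0.5371, 0.0533, 0.1994]
orientation: [-2.174, 2.262, -0.007]
force: [1.0, 0.8, -0.1]
opening: 0.0931
```

```bash
python3 -c "
from h import *
go(.591,-.064,.2,88)"
```

```text
t 8.35 pos [0.5371 0.0533 0.1994] head -92.3 tilt [ 0.006 -0.    -1.   ] q [ 0.   -0.02  1.7  -0.    1.46  1.61] F [ 1.   0.8 -0.1] op 0.0931
  shift cm [11.5  -5.85 -0.02] turn rad -0.004
```

Emit:
{"op": "play_rows", "data": {"increments": [[[11.5,-5.9,0,0],[11.5,-5.9,0,0],[11.5,-5.9,0,0],[11.5,-5.9,2,0],[11.5,-5.9,2,0]]]}}

```text
t: 8.85
tool_pos: [0.59, -0.0647, 0.1765]
orientation: [-2.174, 2.266, -0.0]
force: [-0.7, 0.8, -0.5]
opening: 0.0927
```

```bash
python3 -c "
from h import *
go(.591,-.064,.077,88)"
```

```text
t 8.85 pos [ 0.59   -0.0647  0.1765] head -92.4 tilt [ 0.001  0.001 -1.   ] q [-0.2   0.14  1.57  0.    1.43  1.42] F [-0.7  0.8 -0.5] op 0.0927
  shift cm [-0.07 -0.08  9.95] turn rad -0.007
```

Emit:
{"op": "play_rows", "data": {"increments": [[[-0.1,-0.1,3,0],[-0.1,-0.1,6,0],[-0.1,-0.1,8,0],[-0.1,-0.1,9.5,0],[-0.1,-0.1,9.8,0]]]}}

```text
t: 9.35
tool_pos: [0.5898, -0.0627, 0.0767]
orientation: [2.176, -2.266, -0.004]
force: [-0.5, -0.2, 0.1]
opening: 0.093
```

Emit:
{"op": "play_rows", "data": {"increments": [[[0,0,0,0],[0,0,0,0]]]}}

```text
t: 9.55
tool_pos: [0.5905, -0.0626, 0.0779]
orientation: [-2.176, 2.265, 0.002]
force: [-0.6, 0.2, 0.3]
opening: 0.093
```

```bash
python3 -c "
from h import *
go(.5915,-.064,.077,88)"
```

```text
t 9.55 pos [ 0.5905 -0.0626  0.0779] head -92.3 tilt [-0.001  0.001 -1.   ] q [-0.19  0.24  1.66  0.    1.25  1.42] F [-0.6  0.2  0.3] op 0.093
  shift cm [ 0.14 -0.11  0.09] turn rad -0.005
```

Emit:
{"op": "play_rows", "data": {"increments": [[[0.15,-0.1,0,0],[0.15,-0.1,0,0],[0.15,-0.1,0,0],[0.15,-0.1,0,0],[0.15,-0.1,0,0]]], "jaw": 5.0, "squeeze": 25}}

```text
t: 10.05
tool_pos: [0.5915, -0.0642, 0.0781]
orientation: [-2.176, 2.266, 0.002]
force: [-0.4, -1.1, 0.4]
opening: 0.0606
```

Emit:
{"op": "play_rows", "data": {"increments": [[[0,0,0,0],[0,0,0,0]]]}}

```text
t: 10.25
tool_pos: [0.5915, -0.0642, 0.0781]
orientation: [-2.176, 2.265, 0.002]
force: [-0.7, 0.1, 0.5]
opening: 0.0604
```

```bash
python3 -c "
from h import *
go(.5915,-.064,.077,88)
snap('side','side5')
a=cv2.imread('pics/side4.png').astype(int);b=cv2.imread('pics/side5.png').astype(int)
for r in (206,210,214):
  print(r,'pre',(a[r,240:278,2]-a[r,240:278,0]).tolist()); print(r,'now',(b[r,240:278,2]-b[r,240:278,0]).tolist())
"
```

```text
t 10.25 pos [ 0.5915 -0.0642  0.0781] head -92.3 tilt [-0.001  0.001 -1.   ] q [-0.19  0.24  1.65  0.    1.25  1.42] F [-0.7  0.1  0.5] op 0.0604
  shift cm [-0.02 -0.    0.11] turn rad -0.005
206 pre [62, 63, 63, 60, 59, 59, 39, 13, 10, 8, 9, 9, 9, 9, 9, 11, 10, 9, 9, 9, 9, 9, 9, 10, 9, 8, 9, 9, 9, 9, 9, 40, 55, 55, 54, 53, 53, 53]
206 now [97, 99, 99, 94, 94, 93, 58, 18, 11, 10, 9, 11, 11, 10, 10, 10, 10, 10, 9, 10, 12, 16, 16, 19, 18, 18, 18, 18, 18, 18, 11, 62, 85, 87, 84, 84, 84, 82]
210 pre [57, 60, 62, 63, 63, 59, 37, 11, 8, 9, 7, 8, 9, 8, 8, 9, 9, 9, 9, 10, 10, 10, 9, 10, 9, 9, 10, 8, 9, 8, 10, 41, 55, 58, 56, 57, 55, 54]
210 now [90, 95, 99, 99, 100, 94, 57, 15, 9, 10, 9, 9, 11, 9, 9, 10, 9, 11, 10, 10, 12, 16, 16, 19, 17, 17, 14, 13, 10, 9, 10, 62, 86, 89, 89, 87, 86, 85]
214 pre [55, 56, 54, 55, 51, 51, 45, 12, 7, 8, 9, 9, 9, 9, 9, 10, 9, 10, 9, 9, 9, 9, 9, 8, 9, 9, 10, 9, 9, 9, 9, 46, 55, 54, 53, 55, 56, 57]
214 now [88, 88, 88, 86, 84, 83, 70, 19, 9, 9, 10, 10, 9, 9, 10, 11, 10, 10, 9, 11, 10, 11, 9, 11, 9, 9, 10, 9, 10, 10, 9, 48, 58, 57, 55, 57, 59, 82]
```

Emit:
{"op": "play_rows", "data": {"increments": [[[0,0,-1,0],[0,0,-4,0],[0,0,-8,0],[0,0,-11,0],[0,0,-12,0]]]}}

```text
t: 10.8
tool_pos: [0.5933, -0.0646, 0.2025]
orientation: [-2.174, 2.263, -0.006]
force: [0.3, 0.1, -3.5]
opening: 0.0606
```

```bash
python3 -c "
from h import *
go(.3926,.2598,.2,82.4)"
```

```text
t 10.8 pos [ 0.5933 -0.0646  0.2025] head -92.3 tilt [ 0.005  0.    -1.   ] q [-0.2   0.13  1.54  0.    1.47  1.42] F [ 0.3  0.1 -3.5] op 0.0606
  shift cm [-31.61  21.36   0.15] turn rad 0.092
```

Emit:
{"op": "play_rows", "data": {"increments": [[[-2,1.3,0,0.02],[-5,3.4,0,0.04],[-8.5,5.7,0,0.06],[-12,8.1,0,0.08],[-15.5,10.5,0,0.092]]]}}

```text
t: 11.3
tool_pos: [0.4926, 0.0955, 0.2002]
orientation: [-2.067, 2.363, -0.003]
force: [0.9, 0.4, -5.0]
opening: 0.0604
```

```bash
python3 -c "
from h import *
go(.3926,.2598,.2,82.4)"
```

```text
t 11.3 pos [0.4926 0.0955 0.2002] head -97.7 tilt [ 0.002 -0.    -1.   ] q [ 0.09 -0.12  1.8  -0.    1.47  1.79] F [ 0.9  0.4 -5. ] op 0.0604
  shift cm [-14.96  12.1   -0.  ] turn rad -0.001
```

Emit:
{"op": "play_rows", "data": {"increments": [[[-3.5,2.8,0,0],[-7,5.7,0,0],[-10.5,8.5,0,0],[-13.5,11,0,0],[-15,12.1,0,0]]]}}

```text
t: 11.8
tool_pos: [0.3898, 0.2622, 0.1984]
orientation: [2.071, -2.362, -0.0]
force: [0.7, -0.0, -4.5]
opening: 0.0606
```

```bash
python3 -c "
from h import *
go(.3926,.2598,.09,82.4)"
```

```text
t 11.8 pos [0.3898 0.2622 0.1984] head -97.5 tilt [-0. -0. -1.] q [ 0.48 -0.21  1.88 -0.    1.48  2.19] F [ 0.7 -0.  -4.5] op 0.0606
  shift cm [ 0.2  -0.32 10.84] turn rad 0.001
```

Emit:
{"op": "play_rows", "data": {"increments": [[[0.5,-0.3,3,0],[0.5,-0.3,6,0],[0.5,-0.3,9,0],[0.5,-0.3,11,0],[0.5,-0.3,12,0]]]}}

```text
t: 12.3
tool_pos: [0.3894, 0.2556, 0.0748]
orientation: [2.067, -2.358, -0.002]
force: [-0.3, -0.7, -5.0]
opening: 0.0606
```

Emit:
{"op": "play_rows", "data": {"increments": [[[0,0,0,0],[0,0,0,0]]]}}

```text
t: 12.5
tool_pos: [0.389, 0.2553, 0.0745]
orientation: [2.066, -2.357, -0.003]
force: [-0.4, -0.5, -3.7]
opening: 0.0598
```

Emit:
{"op": "play_rows", "data": {"increments": [[[0,0,0.15,0],[0,0,0.3,0],[0,0,0.3,0]]]}}

```text
t: 12.8
tool_pos: [0.3894, 0.2555, 0.0722]
orientation: [2.067, -2.357, -0.003]
force: [0.3, -0.0, -4.4]
opening: 0.0602
```

```bash
python3 -c "
from h import *
go(.3926,.2565,.0711,82.4)
snap('side','side6'); crop('side6',90,60,110,120,5)"
```

```text
t 12.8 pos [0.3894 0.2555 0.0722] head -97.5 tilt [-0.006 -0.003 -1.   ] q [ 0.47 -0.09  2.01 -0.    1.23  2.17] F [ 0.3 -0.  -4.4] op 0.0602
  shift cm [-0.14 -0.31  0.1 ] turn rad 0.001
```

View pics/side6_c90_60.png

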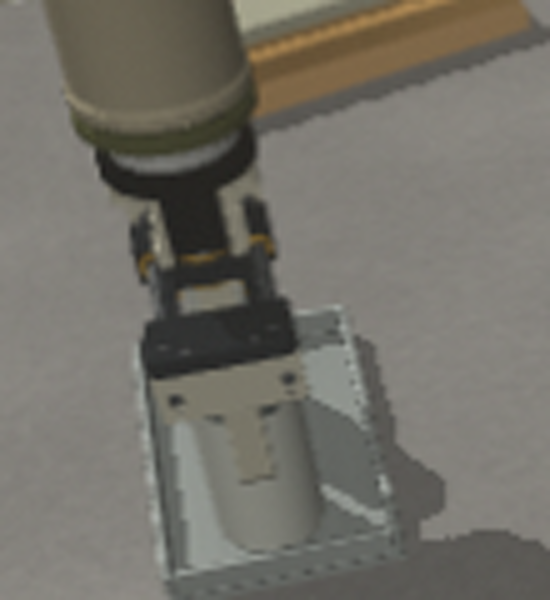

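Emit:
{"op": "play_rows", "data": {"increments": [[[0,0,0.1,0],[0,0,0.15,0],[0,0,0.15,0]]]}}

```text
t: 13.15
tool_pos: [0.3897, 0.2556, 0.0712]
orientation: [2.067, -2.358, -0.002]
force: [-1.2, -1.5, 1.1]
opening: 0.0606
```

Contact; release and retreat.

Emit:
{"op": "play_rows", "data": {"increments": [[[0,0,0,0],[0,0,0,0],[0,0,0,0],[0,0,0,0],[0,0,0,0]]], "jaw": 9.0}}

```text
t: 13.65
tool_pos: [0.3898, 0.2557, 0.0712]
orientation: [2.067, -2.358, -0.002]
force: [-0.5, 0.1, -0.0]
opening: 0.0893
```

Emit:
{"op": "play_rows", "data": {"increments": [[[0,0,-3,0],[0,0,-7,0],[0,0,-11,0],[3,0,-12,0],[7,0,-12,0]]]}}

```text
t: 14.15
tool_pos: [0.3828, 0.1874, 0.1946]
orientation: [2.074, -2.359, 0.001]
force: [0.7, -0.1, -0.1]
opening: 0.09
```

```bash
python3 -c "
from h import *
go(.437,.0285,.2,-17.5)
p,d=snap('side','side7')
p,d=snap('top','top7')"
```

```text
t 14.15 pos [0.3828 0.1874 0.1946] head -97.4 tilt [-0.    -0.001 -1.   ] q [ 0.34 -0.34  1.99 -0.    1.49  2.03] F [ 0.7 -0.1 -0.1] op 0.09
  shift cm [15.06 -7.42 -0.53] turn rad -1.394
```

View pics/side7.png

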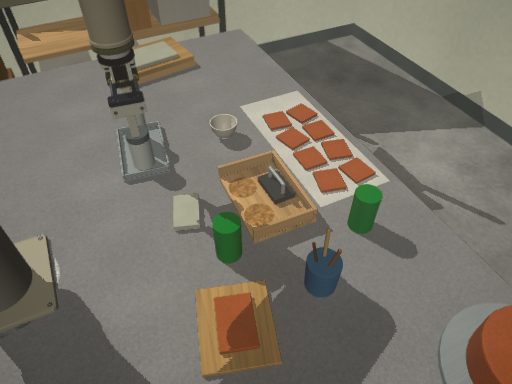

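View pics/top7.png

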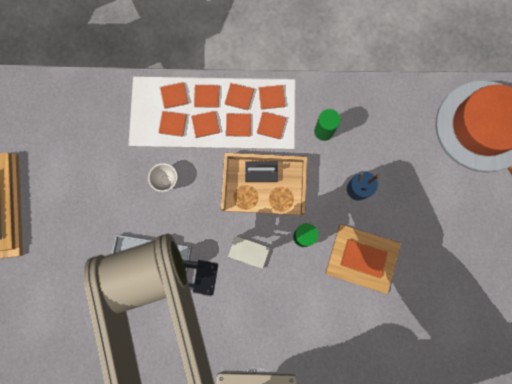

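Emit:
{"op": "play_rows", "data": {"increments": [[[3,-1.5,0,-0.14],[6,-3,0,-0.28],[9,-4.5,0,-0.42],[12,-6,0,-0.56],[15.1,-7.4,0,-0.7]]], "jaw": 9.3}}

```text
t: 14.75
tool_pos: [0.435, 0.0235, 0.1924]
orientation: [2.754, -1.502, -0.002]
force: [0.5, 0.5, -0.1]
opening: 0.0929
```

Emit:
{"op": "play_rows", "data": {"increments": [[[0,0,0,-0.15],[0,0,0,-0.3],[0,0,0,-0.45],[0,0,0,-0.6],[0,0,0,-0.7]]]}}

```text
t: 15.25
tool_pos: [0.4351, 0.0239, 0.1921]
orientation: [3.104, -0.457, -0.005]
force: [0.0, -0.2, 0.1]
opening: 0.0929
```

Run:
```python
from h import *
go(.437,.0285,.1,-17.8)
# cork marks & cover from top7
p=cv2.imread("pics/top7.png").astype(int);b,g,r=p[...,0],p[...,1],p[...,2]
d=np.load("pics/top7.npy");C=cloud("top",d);Z=C[...,2]
m=((Z>.009)&(Z<.03)).astype(np.uint8);n,l=cv2.connectedComponents(m);c=np.argwhere(l==l[250,250])[:,::-1]
print(len(c),rect(onplane("top",c,.016)))
crop("top7",215,145,100,75,8)
```

```text
t 15.25 pos [0.4351 0.0239 0.1921] head -16.8 tilt [-0.004 -0.003 -1.   ] q [-0.06 -0.31  1.97 -0.    1.48  0.23] F [ 0.  -0.2  0.1] op 0.0929
  shift cm [ 0.07 -0.53  9.21] turn rad 0.018
824 (array([436.99200439,  28.4592514 ]), (105.47494506835938, 63.642112731933594), 72.15028381347656)
```

View pics/top7_c215_145.png

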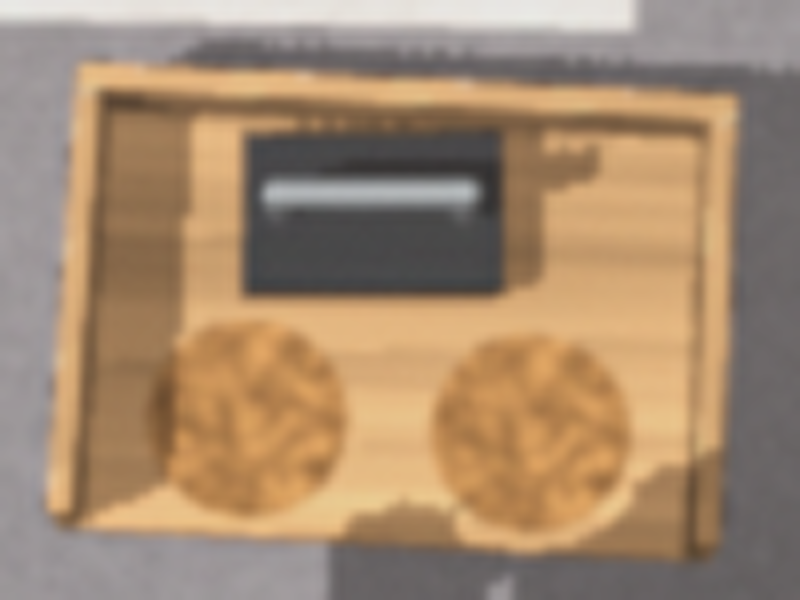

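Emit:
{"op": "play_rows", "data": {"increments": [[[0.1,-0.5,4,0.018],[0.1,-0.5,8,0.018],[0.1,-0.5,12,0.018],[0.1,-0.5,14,0.018],[0.1,-0.5,14.5,0.018]]]}}

```text
t: 15.75
tool_pos: [0.4344, 0.0284, 0.0439]
orientation: [3.1, -0.485, -0.014]
force: [-1.0, 0.1, -0.2]
opening: 0.0931
```

Emit:
{"op": "play_rows", "data": {"increments": [[[0,0,0,0],[0,0,0,0]]]}}

```text
t: 15.95
tool_pos: [0.435, 0.0286, 0.0448]
orientation: [3.1, -0.485, -0.013]
force: [0.5, -0.3, 0.3]
opening: 0.0929
```

Run:
```python
from h import *
go(.437,.0285,.013,-17.8)
snap('side','side8'); crop('side8',140,150,110,100,6)
```

```text
t 15.95 pos [0.435  0.0286 0.0448] head -17.8 tilt [-0.009 -0.003 -1.   ] q [-0.05 -0.13  2.11 -0.    1.18  0.26] F [ 0.5 -0.3  0.3] op 0.0929
  shift cm [ 0.21 -0.07  3.18] turn rad 0.0
```

View pics/side8_c140_150.png

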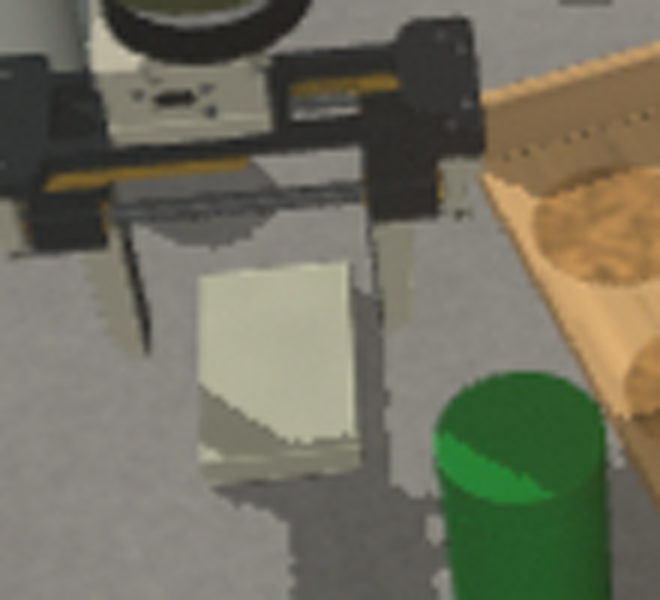

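Emit:
{"op": "play_rows", "data": {"increments": [[[0.2,-0.1,1.2,0],[0.2,-0.1,2.2,0],[0.2,-0.1,2.9,0],[0.2,-0.1,3.1,0],[0.2,-0.1,3.1,0]]]}}

```text
t: 16.5
tool_pos: [0.4368, 0.0288, 0.0135]
orientation: [3.1, -0.485, -0.013]
force: [0.3, -0.4, 0.7]
opening: 0.0929
```

Emit:
{"op": "play_rows", "data": {"increments": [[[0,0,0,0]]]}}

```text
t: 16.6
tool_pos: [0.437, 0.0288, 0.0136]
orientation: [3.1, -0.485, -0.013]
force: [-0.4, 0.3, 0.2]
opening: 0.0929
```

Run:
```python
from h import *
go(.437,.0285,.013,-17.8)
```

```text
t 16.6 pos [0.437  0.0288 0.0136] head -17.8 tilt [-0.009 -0.003 -1.   ] q [-0.05 -0.07  2.11 -0.    1.11  0.26] F [-0.4  0.3  0.2] op 0.0929
  shift cm [0.01 0.02 0.06] turn rad 0.0
```

Emit:
{"op": "play_rows", "data": {"increments": [[[0,0,0,0],[0,0,0,0],[0,0,0,0],[0,0,0,0],[0,0,0,0]]], "jaw": 5.5, "squeeze": 25}}

```text
t: 17.1
tool_pos: [0.4371, 0.0288, 0.0138]
orientation: [3.1, -0.485, -0.013]
force: [-1.0, 0.6, 1.4]
opening: 0.064
```

Emit:
{"op": "play_rows", "data": {"increments": [[[0,0,0,0],[0,0,0,0]]]}}

```text
t: 17.3
tool_pos: [0.4371, 0.0288, 0.0138]
orientation: [3.1, -0.485, -0.013]
force: [0.6, 0.1, 0.3]
opening: 0.0636
```

Run:
```python
from h import *
go(.437,.0285,.013,-17.8)
snap('side','side9'); crop('side9',140,150,110,100,6)
```

```text
t 17.3 pos [0.4371 0.0288 0.0138] head -17.8 tilt [-0.009 -0.003 -1.   ] q [-0.05 -0.07  2.11 -0.    1.11  0.26] F [0.6 0.1 0.3] op 0.0636
  shift cm [-0.    0.03  0.08] turn rad 0.0
```

View pics/side9_c140_150.png

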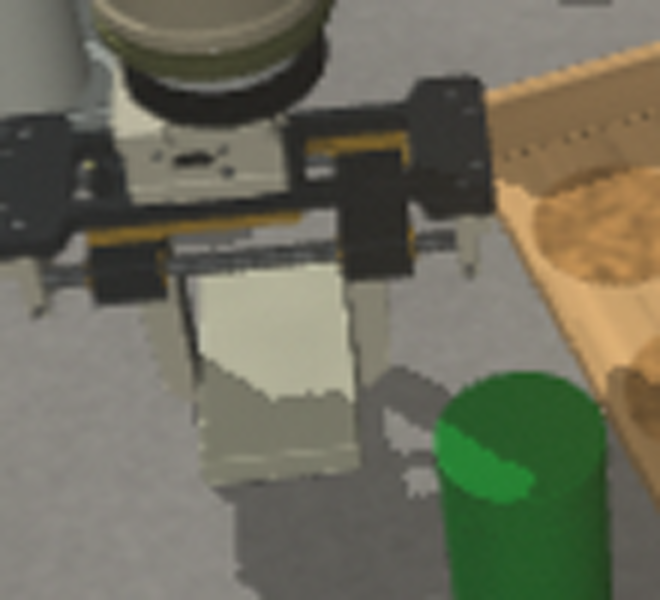

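Emit:
{"op": "play_rows", "data": {"increments": [[[0,0,-1,0],[0,0,-4,0],[0,0,-8,0],[0,0,-12,0],[0,0,-16,0]]]}}

```text
t: 17.85
tool_pos: [0.438, 0.0292, 0.1758]
orientation: [3.1, -0.485, -0.013]
force: [0.5, 0.1, -1.0]
opening: 0.0637
```

Run:
```python
from h import *
go(.4263,-.2985,.18,-16.4)
```

```text
t 17.85 pos [0.438  0.0292 0.1758] head -17.8 tilt [-0.009 -0.003 -1.   ] q [-0.05 -0.28  1.98 -0.    1.45  0.26] F [ 0.5  0.1 -1. ] op 0.0637
  shift cm [ 8.89 31.57 -0.32] turn rad -0.024
```

Emit:
{"op": "play_rows", "data": {"increments": [[[0.6,2,0,0],[1.5,5.3,0,-0.01],[2.5,9,0,-0.02],[3.6,13,0,-0.024],[4.7,17,0,-0.024]]]}}

```text
t: 18.35
tool_pos: [0.4305, -0.1484, 0.1771]
orientation: [3.106, -0.446, -0.012]
force: [0.8, -0.3, -1.8]
opening: 0.0634
```

Run:
```python
from h import *
go(.4263,-.2985,.18,-16.4)
```

```text
t 18.35 pos [ 0.4305 -0.1484  0.1771] head -16.4 tilt [-0.008 -0.003 -1.   ] q [-0.44 -0.23  1.94 -0.01  1.45 -0.15] F [ 0.8 -0.3 -1.8] op 0.0634
  shift cm [ 3.83 14.52 -0.24] turn rad 0.001
```

Emit:
{"op": "play_rows", "data": {"increments": [[[0.9,3.5,0,0],[1.9,7,0,0],[2.8,10.5,0,0],[3.6,13.5,0,0],[3.8,14.5,0,0]]]}}

```text
t: 18.85
tool_pos: [0.4255, -0.3008, 0.1781]
orientation: [3.104, -0.45, -0.012]
force: [0.5, 1.0, -0.9]
opening: 0.0635
```

Emit:
{"op": "play_rows", "data": {"increments": [[[0,0,0,0],[0,0,0,0]]]}}

```text
t: 19.05
tool_pos: [0.4253, -0.3002, 0.1782]
orientation: [3.105, -0.451, -0.012]
force: [0.8, -0.7, -0.7]
opening: 0.0637
```

Run:
```python
from h import *
go(.4263,-.2985,.045,-16.4)
snap('side','side10');
```

```text
t 19.05 pos [ 0.4253 -0.3002  0.1782] head -16.5 tilt [-0.008 -0.003 -1.   ] q [-0.71 -0.05  1.77 -0.01  1.43 -0.42] F [ 0.8 -0.7 -0.7] op 0.0637
  shift cm [ 0.14 -0.26 13.32] turn rad -0.002
```

View pics/side10.png

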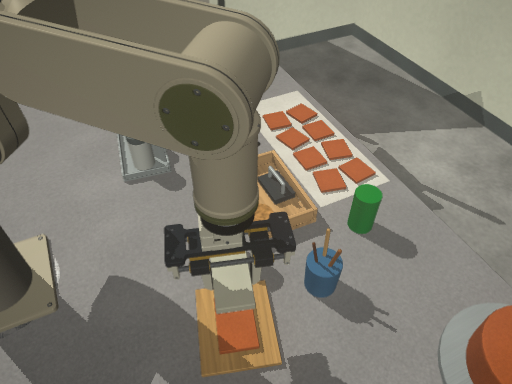

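Emit:
{"op": "play_rows", "data": {"increments": [[[0.1,-0.2,4,0],[0.1,-0.2,8,0],[0.1,-0.2,11,0],[0.1,-0.2,12.8,0],[0.1,-0.2,13,0]]]}}

```text
t: 19.6
tool_pos: [0.4243, -0.2955, 0.0453]
orientation: [3.109, -0.447, -0.019]
force: [0.1, 0.0, -1.5]
opening: 0.0636
```

Emit:
{"op": "play_rows", "data": {"increments": [[[0,0,0,0],[0,0,0,0]]]}}

```text
t: 19.8
tool_pos: [0.425, -0.2953, 0.0464]
orientation: [3.108, -0.446, -0.018]
force: [-0.3, 0.0, -1.2]
opening: 0.0636
```

Run:
```python
from h import *
go(.4263,-.2985,.0378,-16.4)
snap('side','side11'); crop('side11',170,240,130,140,5)
```

```text
t 19.8 pos [ 0.425  -0.2953  0.0464] head -16.3 tilt [-0.011  0.    -1.   ] q [-0.7   0.09  1.88 -0.01  1.18 -0.41] F [-0.3  0.  -1.2] op 0.0636
  shift cm [0.22 0.27 0.86] turn rad 0.001
```

View pics/side11_c170_240.png

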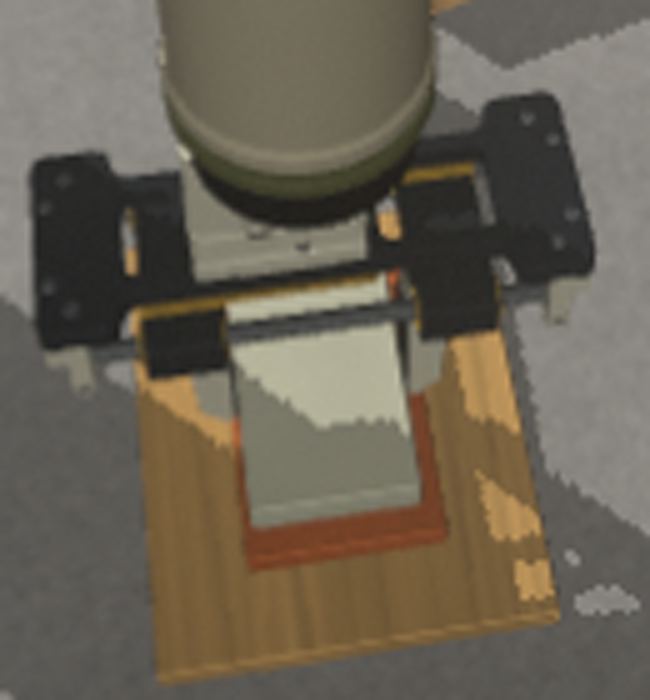

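Emit:
{"op": "play_rows", "data": {"increments": [[[0.2,0.3,0.2,0],[0.2,0.3,0.5,0],[0.2,0.3,0.6,0],[0.2,0.3,0.6,0]]]}}

```text
t: 20.25
tool_pos: [0.4261, -0.2991, 0.0405]
orientation: [3.108, -0.447, -0.017]
force: [0.4, 0.7, -1.1]
opening: 0.0639
```

Run:
```python
from h import *
go(.4263,-.2985,.0378,-16.4)
snap('side','side12'); crop('side12',170,240,130,140,5)
```

```text
t 20.25 pos [ 0.4261 -0.2991  0.0405] head -16.4 tilt [-0.011 -0.    -1.   ] q [-0.71  0.11  1.88 -0.01  1.17 -0.42] F [ 0.4  0.7 -1.1] op 0.0639
  shift cm [ 0.   -0.07  0.27] turn rad 0.001
```

View pics/side12_c170_240.png

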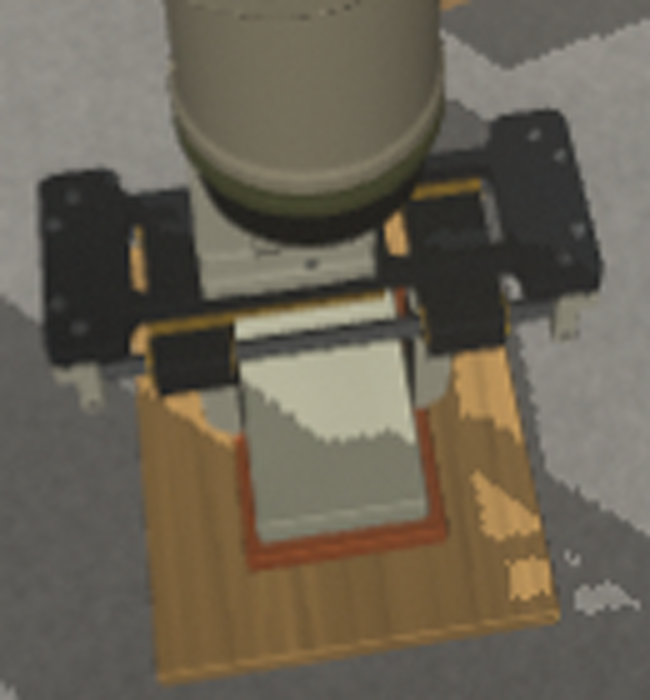

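Emit:
{"op": "play_rows", "data": {"increments": [[[0,-0.05,0.15,0],[0,-0.05,0.25,0],[0,-0.05,0.25,0]]]}}

```text
t: 20.6
tool_pos: [0.4262, -0.2986, 0.038]
orientation: [3.108, -0.447, -0.017]
force: [0.5, 0.5, -1.0]
opening: 0.0641
```

Emit:
{"op": "play_rows", "data": {"increments": [[[0,0,0.05,0],[0,0,0.05,0],[0,0,0.05,0]]]}}

```text
t: 20.9
tool_pos: [0.4262, -0.2986, 0.0379]
orientation: [3.108, -0.446, -0.017]
force: [-2.3, 1.9, 5.2]
opening: 0.0634
```

Contact. Open only a little wider than the slab, then lift.

Emit:
{"op": "play_rows", "data": {"increments": [[[0,0,0,0],[0,0,0,0],[0,0,0,0],[0,0,0,0]]], "jaw": 8.5}}

```text
t: 21.3
tool_pos: [0.4262, -0.2986, 0.0378]
orientation: [3.108, -0.447, -0.017]
force: [-0.5, 0.0, -0.4]
opening: 0.0841
```

Emit:
{"op": "play_rows", "data": {"increments": [[[0,0,-3,0],[0,0,-7,0],[0,0,-11,0],[0,0,-15,0],[0,-3,-15,0]]]}}

```text
t: 21.8
tool_pos: [0.4388, -0.274, 0.1949]
orientation: [3.101, -0.45, -0.002]
force: [0.7, 0.8, 0.1]
opening: 0.085
```

Run:
```python
from h import *
go(.6705,-.003,.2,1.1)
```

```text
t 21.8 pos [ 0.4388 -0.274   0.1949] head -16.5 tilt [-0.003 -0.008 -1.   ] q [-0.65 -0.08  1.76 -0.01  1.45 -0.36] F [0.7 0.8 0.1] op 0.085
  shift cm [ 14.51 -32.56  -0.79] turn rad -0.307
```

Emit:
{"op": "play_rows", "data": {"increments": [[[14.5,-32.6,-0.8,-0.307],[14.5,-32.6,-0.8,-0.307],[14.5,-32.6,-0.8,-0.307],[14.5,-32.6,-0.8,-0.307],[14.5,-32.6,-0.8,-0.307]]], "jaw": 3.2}}

```text
t: 22.3
tool_pos: [0.6021, -0.0801, 0.1965]
orientation: [3.133, 0.029, -0.004]
force: [1.0, -0.5, 0.3]
opening: 0.0493
```

Run:
```python
from h import *
go(.6705,-.003,.2,1.1)
p,d=snap('side','side13'); crop('side13',170,240,130,140,5)
```

```text
t 22.3 pos [ 0.6021 -0.0801  0.1965] head 1.1 tilt [-0.002 -0.008 -1.   ] q [-0.21  0.17  1.51 -0.01  1.47 -0.23] F [ 1.  -0.5  0.3] op 0.0493
  shift cm [ 6.98 -7.58 -0.43] turn rad -0.0
```

View pics/side13_c170_240.png

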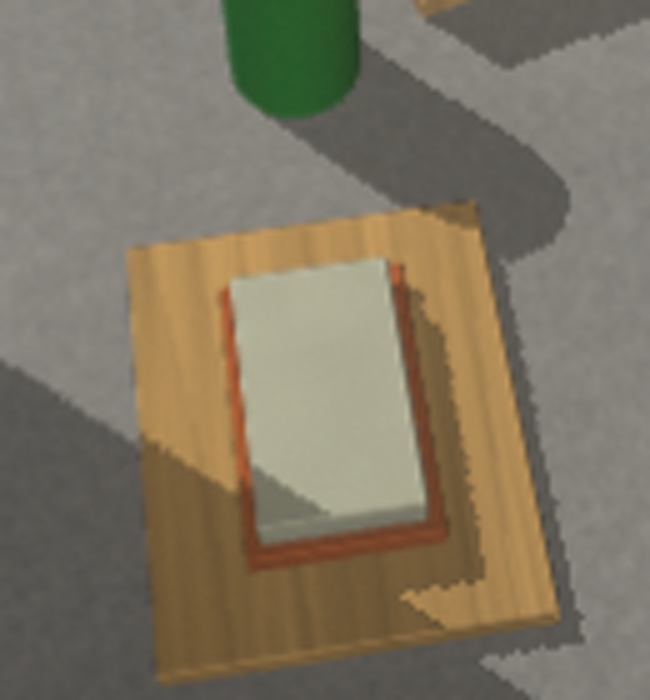

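Run:
```python
from h import *
p,d=snap('top','top13'); crop('top13',310,210,110,90,7)
for n,seed,s2 in (("top",(365,258),(340,240)),("side",(236,315),(207,320))):
    p=cv2.imread(f"pics/{n}13.png").astype(int);b,g,r=p[...,0],p[...,1],p[...,2]
    m=((r-b)<45)&((r-b)>0)&(r<1.35*b)
    Z=cloud(n,np.load(f"pics/{n}13.npy"))[...,2]
    m=m&(Z>.03)&(Z<.06)
    k,l=cv2.connectedComponents(m.astype(np.uint8)); c=np.argwhere(l==l[seed[1],seed[0]])[:,::-1]
    print(n,len(c),rect(onplane(n,c,.040)))
    m=((r>1.25*b)&(Z<.03)&(Z>.006)).astype(np.uint8); k,l=cv2.connectedComponents(m); c=np.argwhere(l==l[s2[1],s2[0]])[:,::-1]
    print(n,'bat',len(c),rect(onplane(n,c,.012)))
```

```text
top 882 (array([ 426.0479126, -298.0892334]), (106.0826187133789, 63.471954345703125), 73.6513671875)
top bat 2472 (array([ 426.69567871, -297.46502686]), (181.56350708007812, 151.3301239013672), 73.64740753173828)
side 1708 (array([ 424.41085815, -303.01675415]), (108.78993225097656, 63.147518157958984), 73.5382308959961)
side bat 4825 (array([ 425.12567139, -302.13537598]), (182.18382263183594, 150.24407958984375), 73.51910400390625)
```

View pics/top13_c310_210.png

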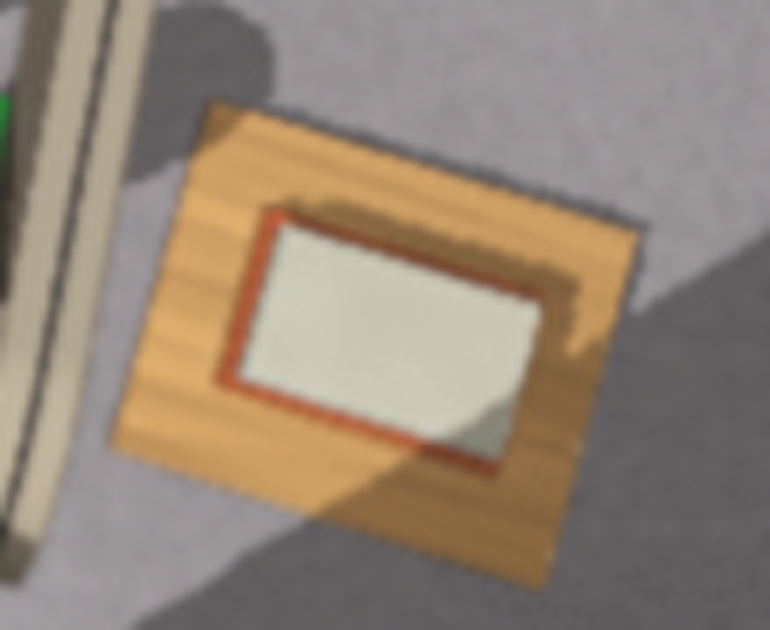

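Emit:
{"op": "play_rows", "data": {"increments": [[[7,-7.6,-0.4,0],[7,-7.6,-0.4,0],[7,-7.6,-0.4,0],[7,-7.6,-0.4,0]]], "jaw": 3.2}}

```text
t: 22.8
tool_pos: [0.6721, 0.0019, 0.1986]
orientation: [3.135, 0.041, -0.004]
force: [-0.1, -0.3, 0.0]
opening: 0.032
```

Run:
```python
from h import *
go(.6705,-.003,.1,1.1)
```

```text
t 22.8 pos [0.6721 0.0019 0.1986] head 1.5 tilt [-0.003 -0.006 -1.   ] q [-0.07  0.34  1.3  -0.01  1.5  -0.1 ] F [-0.1 -0.3  0. ] op 0.032
  shift cm [-0.15  0.42  9.86] turn rad 0.007
```

Emit:
{"op": "play_rows", "data": {"increments": [[[-0.1,0.4,3,0.007],[-0.1,0.4,6,0.007],[-0.1,0.4,8.5,0.007],[-0.1,0.4,9.5,0.007],[-0.1,0.4,9.5,0.007]]]}}

```text
t: 23.3
tool_pos: [0.669, -0.0041, 0.1018]
orientation: [3.135, 0.028, -0.01]
force: [-0.5, 0.5, 0.4]
opening: 0.0323
```

Emit:
{"op": "play_rows", "data": {"increments": [[[0,0,0,0],[0,0,0,0]]]}}

```text
t: 23.5
tool_pos: [0.67, -0.0048, 0.1039]
orientation: [3.135, 0.027, -0.006]
force: [-0.1, 0.2, 0.1]
opening: 0.0319
```

Run:
```python
from h import *
go(.6705,-.003,.052,1.1)
snap('side','side14'); crop('side14',210,80,130,130,5)
```

```text
t 23.5 pos [ 0.67   -0.0048  0.1039] head 1.0 tilt [-0.004 -0.007 -1.   ] q [-0.08  0.4   1.4  -0.01  1.34 -0.1 ] F [-0.1  0.2  0.1] op 0.0319
  shift cm [ 0.08 -0.21  5.18] turn rad -0.002
```

View pics/side14_c210_80.png

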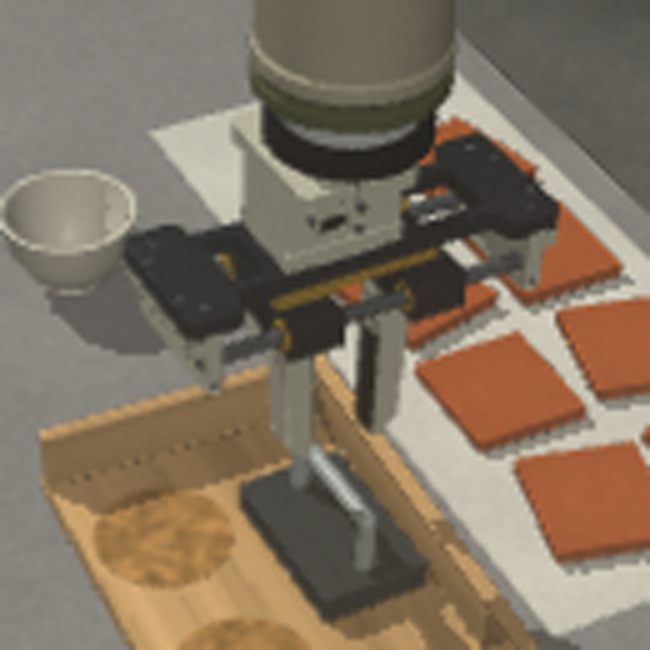

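Emit:
{"op": "play_rows", "data": {"increments": [[[0.1,-0.2,1.5,0],[0.1,-0.2,3,0],[0.1,-0.2,4.3,0],[0.1,-0.2,4.9,0],[0.1,-0.2,5.1,0]]]}}

```text
t: 24.05
tool_pos: [0.6695, -0.0027, 0.0506]
orientation: [3.135, 0.027, -0.011]
force: [0.3, -0.2, -0.2]
opening: 0.0322
```

Emit:
{"op": "play_rows", "data": {"increments": [[[0,0,0,0],[0,0,0,0]]]}}

```text
t: 24.25
tool_pos: [0.6696, -0.0027, 0.0506]
orientation: [3.135, 0.027, -0.011]
force: [0.8, 0.1, -0.3]
opening: 0.0324
```

Run:
```python
from h import *
go(.6705,-.003,.052,1.1)
snap('side','side15'); crop('side15',210,80,130,130,5)
```

```text
t 24.25 pos [ 0.6696 -0.0027  0.0506] head 1.0 tilt [-0.007 -0.006 -1.   ] q [-0.08  0.46  1.43 -0.01  1.26 -0.09] F [ 0.8  0.1 -0.3] op 0.0324
  shift cm [ 0.09  0.03 -0.14] turn rad -0.002
```

View pics/side15_c210_80.png

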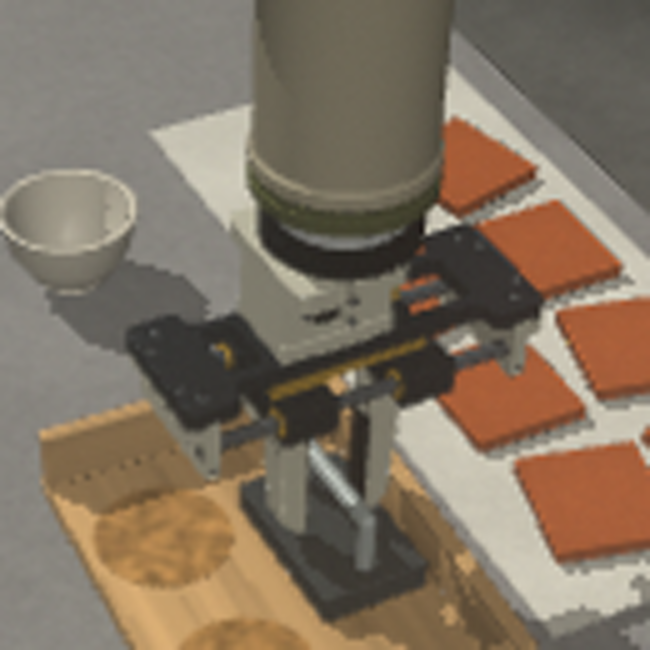

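Emit:
{"op": "play_rows", "data": {"increments": [[[0.1,0,-0.1,0],[0.1,0,-0.1,0],[0.1,0,-0.1,0],[0.1,0,-0.1,0],[0.1,0,-0.1,0]]], "jaw": 0.5, "squeeze": 50}}

```text
t: 24.8
tool_pos: [0.672, -0.0027, 0.0528]
orientation: [3.135, 0.027, -0.006]
force: [4.0, 0.4, -0.4]
opening: 0.0086
```

Emit:
{"op": "play_rows", "data": {"increments": [[[0,0,0,0],[0,0,0,0]]]}}

```text
t: 25.0
tool_pos: [0.6721, -0.0027, 0.0527]
orientation: [3.135, 0.027, -0.005]
force: [4.1, 0.4, -0.8]
opening: 0.0086
```

Run:
```python
from h import *
go(.6705,-.003,.052,1.1); print(read_state()['wrist_torque'])
```

```text
t 25.0 pos [ 0.6721 -0.0027  0.0527] head 1.0 tilt [-0.003 -0.007 -1.   ] q [-0.08  0.46  1.42 -0.01  1.26 -0.09] F [ 4.1  0.4 -0.8] op 0.0086
  shift cm [-0.16  0.02  0.07] turn rad -0.002
[-0.01682481 -0.75989719 -0.02198263]
```

Emit:
{"op": "play_rows", "data": {"increments": [[[0,0,-0.5,0],[0,0,-1,0],[0,0,-1.5,0],[0,0,-2,0],[0,0,-2,0]]]}}

```text
t: 25.5
tool_pos: [0.6726, -0.0026, 0.0738]
orientation: [3.135, 0.027, -0.003]
force: [-0.2, 0.4, -7.0]
opening: 0.0085
```

Run:
```python
from h import *
go(.6705,-.003,.052,1.1); print(read_state()['wrist_torque'])
snap('side','side16'); crop('side16',210,80,130,130,5)
```

```text
t 25.5 pos [ 0.6726 -0.0026  0.0738] head 1.0 tilt [-0.002 -0.007 -1.   ] q [-0.08  0.44  1.41 -0.01  1.29 -0.09] F [-0.2  0.4 -7. ] op 0.0085
  shift cm [-0.21  0.02  2.18] turn rad -0.002
[-0.0237489  -0.09741616 -0.03243764]
```

View pics/side16_c210_80.png

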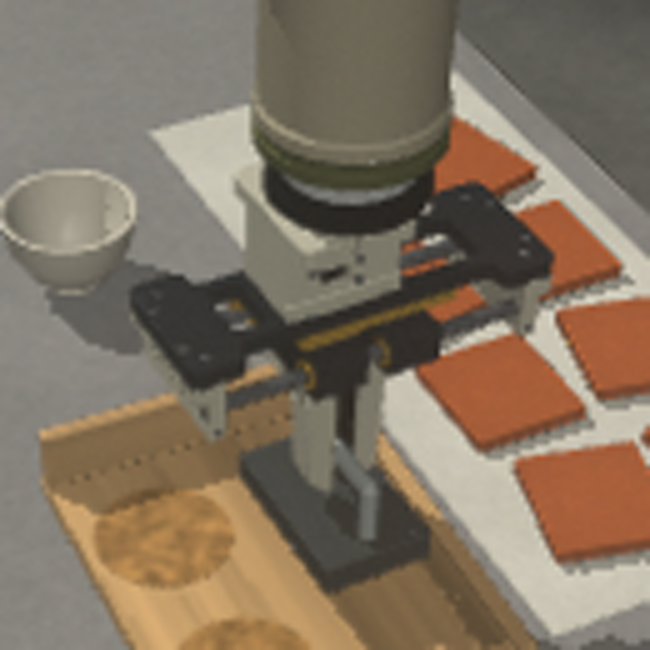

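Emit:
{"op": "play_rows", "data": {"increments": [[[0,0,-2,0],[0,0,-5,0],[0,0,-8,0],[0,0,-11,0],[0,0,-12,0]]]}}

```text
t: 26.05
tool_pos: [0.6747, -0.0019, 0.1978]
orientation: [3.134, 0.027, 0.006]
force: [2.3, 0.2, -8.0]
opening: 0.0085
```

Run:
```python
from h import *
go(.4262,-.2985,.19,-16.4)
```

```text
t 26.05 pos [ 0.6747 -0.0019  0.1978] head 1.0 tilt [ 0.004 -0.007 -1.   ] q [-0.08  0.34  1.3  -0.01  1.49 -0.09] F [ 2.3  0.2 -8. ] op 0.0085
  shift cm [-25.37  29.21   0.9 ] turn rad 0.304
```

Emit:
{"op": "play_rows", "data": {"increments": [[[-0.7,0.8,0,0.01],[-2,2.3,0,0.03],[-3.7,4.3,0,0.05],[-5.7,6.5,0,0.08],[-7.7,8.8,0,0.1]]]}}

```text
t: 26.55
tool_pos: [0.5967, -0.0921, 0.1952]
orientation: [3.132, -0.131, 0.0]
force: [-0.6, -0.6, -6.8]
opening: 0.0086
```

Emit:
{"op": "play_rows", "data": {"increments": [[[-1.6,2.5,0,0.03],[-3.3,5,0,0.06],[-5,7.5,0,0.09],[-6.6,10,0,0.12],[-8.2,12.4,0,0.15]]]}}

```text
t: 27.05
tool_pos: [0.5021, -0.2095, 0.1934]
orientation: [3.114, -0.369, -0.004]
force: [0.3, -0.5, -7.8]
opening: 0.0086
```

Run:
```python
from h import *
go(.4262,-.2985,.19,-16.4)
```

```text
t 27.05 pos [ 0.5021 -0.2095  0.1934] head -13.5 tilt [-0.003 -0.005 -1.   ] q [-0.49 -0.    1.69 -0.01  1.45 -0.25] F [ 0.3 -0.5 -7.8] op 0.0086
  shift cm [-5.29 10.42  0.41] turn rad 0.05
```

Emit:
{"op": "play_rows", "data": {"increments": [[[-1.3,2.6,0,0.03],[-2.6,5.2,0,0.05],[-3.8,7.6,0,0.05],[-4.9,9.6,0,0.05],[-5.3,10.4,0,0.05]]]}}

```text
t: 27.55
tool_pos: [0.4233, -0.2992, 0.1918]
orientation: [3.104, -0.451, -0.009]
force: [-0.2, 0.4, -7.2]
opening: 0.0085
```

Emit:
{"op": "play_rows", "data": {"increments": [[[0,0,0,0],[0,0,0,0]]]}}

```text
t: 27.75
tool_pos: [0.4226, -0.2985, 0.1903]
orientation: [3.105, -0.452, -0.012]
force: [1.3, -1.1, -7.3]
opening: 0.0084
```

Run:
```python
from h import *
go(.4262,-.2985,.09,-16.4)
```

```text
t 27.75 pos [ 0.4226 -0.2985  0.1903] head -16.6 tilt [-0.008 -0.002 -1.   ] q [-0.71 -0.07  1.76 -0.01  1.45 -0.42] F [ 1.3 -1.1 -7.3] op 0.0084
  shift cm [ 0.42 -0.15 10.03] turn rad -0.003
```

Emit:
{"op": "play_rows", "data": {"increments": [[[0.4,-0.1,2.5,0],[0.4,-0.1,5.5,0],[0.4,-0.1,8,0],[0.4,-0.1,9.2,0],[0.4,-0.1,9.5,0]]]}}

```text
t: 28.25
tool_pos: [0.4253, -0.2973, 0.0933]
orientation: [3.108, -0.451, -0.017]
force: [-0.3, -0.3, -7.6]
opening: 0.0082
```

Emit:
{"op": "play_rows", "data": {"increments": [[[0,0,0,0],[0,0,0,0]]]}}

```text
t: 28.45
tool_pos: [0.4261, -0.2976, 0.0945]
orientation: [3.107, -0.451, -0.015]
force: [-0.2, -0.3, -5.7]
opening: 0.0085
```

Run:
```python
from h import *
go(.4262,-.2985,.0807,-16.4)
snap('side','side17'); crop('side17',170,240,130,140,5)
```

```text
t 28.45 pos [ 0.4261 -0.2976  0.0945] head -16.5 tilt [-0.009 -0.001 -1.   ] q [-0.7   0.03  1.85 -0.01  1.27 -0.41] F [-0.2 -0.3 -5.7] op 0.0085
  shift cm [0.05 0.08 1.38] turn rad -0.002
```

View pics/side17_c170_240.png

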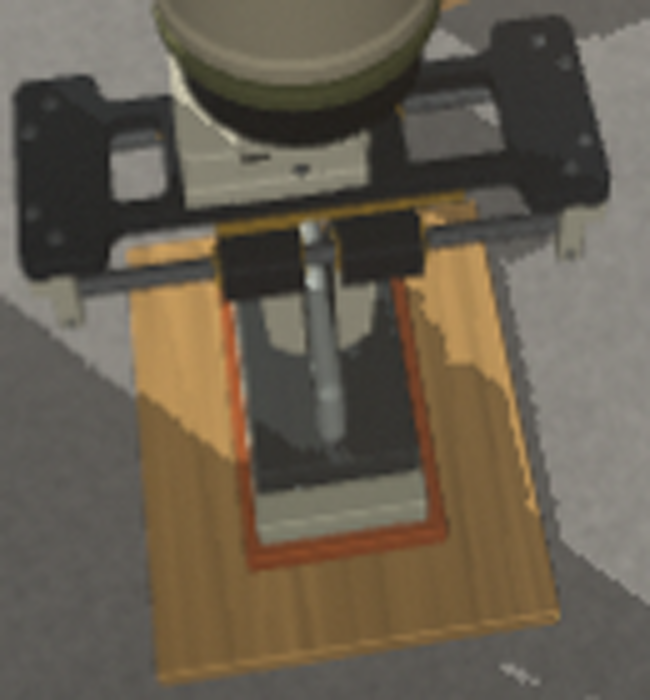

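Emit:
{"op": "play_rows", "data": {"increments": [[[0,0.1,0.4,0],[0,0.1,0.8,0],[0,0.1,1.05,0],[0,0.1,1.15,0],[0,0.1,1.15,0]]]}}

```text
t: 29.0
tool_pos: [0.4256, -0.2987, 0.0829]
orientation: [3.107, -0.451, -0.015]
force: [0.8, 0.4, -7.7]
opening: 0.0088
```

Run:
```python
from h import *
go(.4262,-.2985,.0807,-16.4)
```

```text
t 29.0 pos [ 0.4256 -0.2987  0.0829] head -16.5 tilt [-0.01  -0.001 -1.   ] q [-0.71  0.04  1.86 -0.01  1.25 -0.42] F [ 0.8  0.4 -7.7] op 0.0088
  shift cm [ 0.06 -0.03  0.22] turn rad -0.002
```

Emit:
{"op": "play_rows", "data": {"increments": [[[0.05,0,0.05,0],[0.05,0,0.1,0],[0.05,0,0.15,0],[0.05,0,0.15,0]]]}}

```text
t: 29.4
tool_pos: [0.426, -0.2988, 0.0813]
orientation: [3.107, -0.451, -0.015]
force: [0.2, -0.3, -7.4]
opening: 0.0085
```

Emit:
{"op": "play_rows", "data": {"increments": [[[0,0,0.04,0],[0,0,0.08,0],[0,0,0.08,0]]]}}

```text
t: 29.7
tool_pos: [0.4261, -0.2988, 0.0806]
orientation: [3.107, -0.451, -0.015]
force: [0.4, 0.2, -5.9]
opening: 0.0085
```

Emit:
{"op": "play_rows", "data": {"increments": [[[0,0,0.05,0],[0,0,0.05,0],[0,0,0.05,0]]]}}

```text
t: 30.0
tool_pos: [0.4261, -0.2988, 0.0805]
orientation: [3.107, -0.451, -0.015]
force: [-3.9, 3.5, -0.1]
opening: 0.0082
```

Run:
```python
from h import *
go(.4262,-.2985,.0807,-16.4); print(read_state()['wrist_torque'])
```

```text
t 30.0 pos [ 0.4261 -0.2988  0.0805] head -16.5 tilt [-0.01  -0.001 -1.   ] q [-0.71  0.05  1.86 -0.01  1.24 -0.41] F [-3.9  3.5 -0.1] op 0.0082
  shift cm [ 0.   -0.03 -0.02] turn rad -0.002
[0.42154267 0.48662435 0.07622539]
```

Emit:
{"op": "play_rows", "data": {"increments": [[[0,0,0,0],[0,0,0,0],[0,0,0,0],[0,0,0,0]]], "jaw": 3.2}}

```text
t: 30.4
tool_pos: [0.4265, -0.2992, 0.081]
orientation: [3.106, -0.451, -0.013]
force: [0.1, -0.0, 0.2]
opening: 0.0311
```

Emit:
{"op": "play_rows", "data": {"increments": [[[0,0,-2,0],[0,0,-5,0],[0,0,-9,0],[0,0,-12,0],[0,-3,-12,0]]]}}

```text
t: 30.9
tool_pos: [0.4381, -0.274, 0.2069]
orientation: [3.1, -0.454, 0.0]
force: [0.7, -0.1, -0.4]
opening: 0.0315
```

Run:
```python
from h import *
go(.39,.256,.2,82.4)
```

```text
t 30.9 pos [ 0.4381 -0.274   0.2069] head -16.7 tilt [-0.001 -0.008 -1.   ] q [-0.65 -0.09  1.75 -0.01  1.47 -0.36] F [ 0.7 -0.1 -0.4] op 0.0315
  shift cm [-19.82 -49.4    0.25] turn rad 1.412
```

Emit:
{"op": "play_rows", "data": {"increments": [[[-1.5,-5,0,0.14],[-3,-10,0,0.28],[-4.5,-15,0,0.42],[-6,-20,0,0.56],[-7.5,-25,0,0.7]]], "jaw": 9.3}}

```text
t: 31.4
tool_pos: [0.4385, -0.0443, 0.2054]
orientation: [2.782, -1.443, 0.006]
force: [0.3, -0.0, 0.0]
opening: 0.0672
```

Run:
```python
from h import *
go(.39,.256,.2,82.4)
```

```text
t 31.4 pos [ 0.4385 -0.0443  0.2054] head -54.8 tilt [ 0.    -0.009 -1.   ] q [-0.21 -0.3   1.94 -0.01  1.5   0.75] F [ 0.3 -0.   0. ] op 0.0672
  shift cm [-27.34 -13.34   0.28] turn rad 0.747
```

Emit:
{"op": "play_rows", "data": {"increments": [[[-4.6,-2.2,0,0.15],[-9.1,-4.4,0,0.3],[-13.7,-6.7,0,0.45],[-18.2,-8.9,0,0.6],[-22.8,-11.1,0,0.747]]]}}

```text
t: 31.9
tool_pos: [0.4061, 0.161, 0.204]
orientation: [2.208, -2.227, 0.011]
force: [0.5, -0.4, 0.5]
opening: 0.093
```

Run:
```python
from h import *
go(.39,.256,.2,82.4)
snap('side','side18'); crop('side18',170,240,130,140,5)
snap('top','top18'); crop('top18',310,210,110,90,7)
```

```text
t 31.9 pos [0.4061 0.161  0.204 ] head -90.5 tilt [ 0.001 -0.008 -1.   ] q [ 0.27 -0.31  1.95 -0.01  1.5   1.85] F [ 0.5 -0.4  0.5] op 0.093
  shift cm [-9.49  1.69  0.32] turn rad 0.124
```

View pics/side18.png

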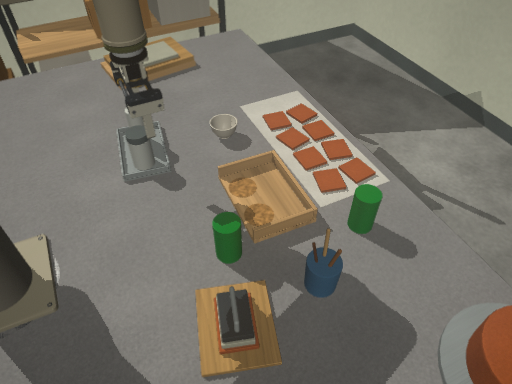

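View pics/top18_c310_210.png

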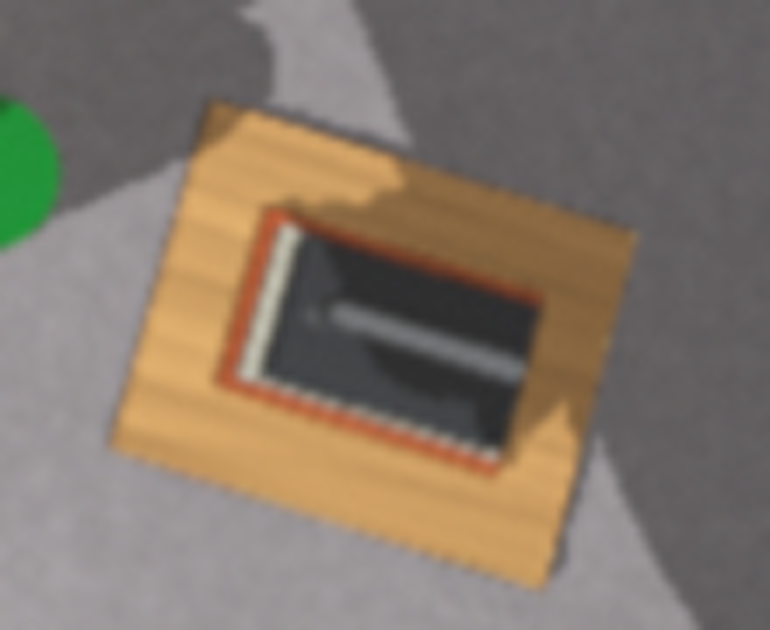

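Run:
```python
from h import *
def cr(n,x0,y0,k,pts,z):
    return onplane(n,(np.array(pts,float)+.5)/k-.5+[x0,y0],z)[:,:2]*1000
q=cr("top",310,210,7,[(303,232),(543,300),(508,458),(266,380)],.058); print(q.round(1),q.mean(0),rect(q/1000))
q=cr("top",310,210,7,[(330,315),(522,370)],.092); print(q.round(1),q.mean(0))
q=cr("top",310,210,7,[(276,222),(545,300),(500,460),(236,380)],.040); print('slab',q.mean(0),rect(q/1000))
```

```text
[[ 467.2 -260.9]
 [ 443.  -353.5]
 [ 381.9 -338.2]
 [ 409.2 -245.6]] [ 425.35164201 -299.53753835] (array([ 424.5859375, -299.4342041]), (96.54446411132812, 62.978248596191406), 75.40487670898438)
[[ 434.1 -263.4]
 [ 415.4 -335. ]] [ 424.79306259 -299.21697653]
slab [ 426.32021844 -297.70370813] (array([ 425.97262573, -298.24957275]), (109.19945526123047, 65.79852294921875), 75.04025268554688)
```

Emit:
{"op": "play_rows", "data": {"increments": [[[-4,0.7,0,0.06],[-8,1.4,0,0.12],[-9.4,1.7,0,0.124],[-9.4,1.7,0,0.124],[-9.4,1.7,0,0.124]]]}}

```text
t: 32.5
tool_pos: [0.3891, 0.2567, 0.2032]
orientation: [2.073, -2.354, 0.009]
force: [0.2, -0.9, -0.3]
opening: 0.0927
```

Run:
```python
from h import *
go(.3898,.2557,.0713,82.4)
```

```text
t 32.5 pos [0.3891 0.2567 0.2032] head -97.3 tilt [ 0.001 -0.007 -1.   ] q [ 0.48 -0.22  1.88 -0.01  1.49  2.18] F [ 0.2 -0.9 -0.3] op 0.0927
  shift cm [-1.000e-02 -6.000e-02  1.319e+01] turn rad 0.006
```

Emit:
{"op": "play_rows", "data": {"increments": [[[0,-0.05,3,0],[0,-0.05,6,0],[0,-0.05,8.5,0],[0,-0.05,10.5,0],[0,-0.05,11.5,0]]]}}

```text
t: 33.0
tool_pos: [0.3891, 0.2537, 0.0862]
orientation: [2.07, -2.353, 0.009]
force: [-0.4, -1.1, -0.3]
opening: 0.093
```

Run:
```python
from h import *
go(.3898,.2557,.0713,82.4)
```

```text
t 33.0 pos [0.3891 0.2537 0.0862] head -97.3 tilt [-0.002 -0.009 -1.   ] q [ 0.47 -0.11  2.   -0.01  1.26  2.17] F [-0.4 -1.1 -0.3] op 0.093
  shift cm [-0.22 -0.05  1.49] turn rad 0.005
```

Emit:
{"op": "play_rows", "data": {"increments": [[[-0.2,0,0.5,0],[-0.2,0,1,0],[-0.2,0,1.4,0],[-0.2,0,1.5,0],[-0.2,0,1.5,0]]]}}

```text
t: 33.5
tool_pos: [0.3896, 0.2557, 0.0716]
orientation: [2.071, -2.353, 0.009]
force: [0.1, 0.3, 0.7]
opening: 0.0931
```

Run:
```python
from h import *
go(.3898,.2557,.0713,82.4)
```

```text
t 33.5 pos [0.3896 0.2557 0.0716] head -97.3 tilt [-0.001 -0.009 -1.   ] q [ 0.48 -0.09  2.01 -0.01  1.23  2.18] F [0.1 0.3 0.7] op 0.0931
  shift cm [-0.   -0.02  0.03] turn rad 0.005
```

Emit:
{"op": "play_rows", "data": {"increments": [[[0,0,0,0],[0,0,0,0],[0,0,0,0],[0,0,0,0],[0,0,0,0]]], "jaw": 5.0, "squeeze": 25}}

```text
t: 34.0
tool_pos: [0.3896, 0.2556, 0.0717]
orientation: [2.071, -2.353, 0.009]
force: [-0.8, -0.1, 0.8]
opening: 0.0604
```

Emit:
{"op": "play_rows", "data": {"increments": [[[0,0,0,0],[0,0,0,0]]]}}

```text
t: 34.2
tool_pos: [0.3896, 0.2556, 0.0717]
orientation: [2.071, -2.353, 0.009]
force: [-0.2, -1.0, 0.7]
opening: 0.0603
```

Emit:
{"op": "play_rows", "data": {"increments": [[[0,0,-1,0],[0,0,-4,0],[0,0,-8,0],[0,0,-11,0],[0,0,-13,0]]]}}

```text
t: 34.7
tool_pos: [0.3903, 0.2571, 0.2046]
orientation: [2.073, -2.355, 0.01]
force: [-0.4, 0.3, -5.7]
opening: 0.0603
```

Run:
```python
from h import *
go(.5913,-.0642,.2,-92.3)
```

```text
t 34.7 pos [0.3903 0.2571 0.2046] head -97.3 tilt [ 0.001 -0.008 -1.   ] q [ 0.48 -0.22  1.87 -0.01  1.49  2.18] F [-0.4  0.3 -5.7] op 0.0603
  shift cm [ 29.31 -24.02   0.74] turn rad -0.087
```

Emit:
{"op": "play_rows", "data": {"increments": [[[1.8,-1.5,0,-0.02],[4.5,-3.7,0,-0.04],[7.5,-6.1,0,-0.06],[10.7,-8.8,0,-0.08],[14,-11.5,0,-0.087]]]}}

```text
t: 35.2
tool_pos: [0.4867, 0.1023, 0.206]
orientation: [2.174, -2.261, 0.009]
force: [0.3, 1.2, -4.7]
opening: 0.0598
```

Run:
```python
from h import *
go(.5913,-.0642,.2,-92.3)
```

```text
t 35.2 pos [0.4867 0.1023 0.206 ] head -92.2 tilt [ 0.    -0.008 -1.   ] q [ 0.11 -0.14  1.8  -0.01  1.48  1.72] F [ 0.3  1.2 -4.7] op 0.0598
  shift cm [ 16.23 -11.11   0.73] turn rad 0.001
```

Emit:
{"op": "play_rows", "data": {"increments": [[[3.4,-2.3,0,0],[6.8,-4.7,0,0],[10.3,-7.1,0,0],[13.5,-9.3,0,0],[15.7,-10.8,0,0]]]}}

```text
t: 35.7
tool_pos: [0.5889, -0.0612, 0.2069]
orientation: [2.172, -2.262, 0.008]
force: [-0.3, -0.1, -4.1]
opening: 0.0605
```

Emit:
{"op": "play_rows", "data": {"increments": [[[0.4,-0.2,0,0],[0.4,-0.2,0,0],[0.4,-0.2,0,0]]]}}

```text
t: 36.0
tool_pos: [0.59, -0.0644, 0.2066]
orientation: [2.172, -2.261, 0.006]
force: [0.4, 0.2, -5.1]
opening: 0.0603
```

Run:
```python
from h import *
go(.5913,-.0642,.09,-92.3)
```

```text
t 36.0 pos [ 0.59   -0.0644  0.2066] head -92.3 tilt [-0.002 -0.007 -1.   ] q [-0.19  0.13  1.54 -0.01  1.48  1.42] F [ 0.4  0.2 -5.1] op 0.0603
  shift cm [-0.11 -0.15 11.66] turn rad -0.0
```

Emit:
{"op": "play_rows", "data": {"increments": [[[-0.1,-0.15,3,0],[-0.1,-0.15,6,0],[-0.1,-0.15,9,0],[-0.1,-0.15,10.8,0],[-0.1,-0.15,11.3,0]]]}}

```text
t: 36.5
tool_pos: [0.5887, -0.0624, 0.0907]
orientation: [2.172, -2.257, -0.001]
force: [-1.3, -0.8, -4.7]
opening: 0.0604
```

Emit:
{"op": "play_rows", "data": {"increments": [[[0,0,0,0],[0,0,0,0]]]}}

```text
t: 36.7
tool_pos: [0.589, -0.0617, 0.0917]
orientation: [2.173, -2.257, -0.0]
force: [1.0, 0.1, -4.8]
opening: 0.0602
```

Run:
```python
from h import *
go(.5913,-.0642,.0787,-92.3)
```

```text
t 36.7 pos [ 0.589  -0.0617  0.0917] head -92.2 tilt [-0.006 -0.006 -1.   ] q [-0.19  0.22  1.65 -0.01  1.28  1.42] F [ 1.   0.1 -4.8] op 0.0602
  shift cm [ 0.24 -0.25  1.3 ] turn rad 0.002
```

Emit:
{"op": "play_rows", "data": {"increments": [[[0.25,-0.25,0.2,0],[0.25,-0.25,0.5,0],[0.25,-0.25,0.8,0],[0.25,-0.25,1,0],[0.25,-0.25,1,0]]]}}

```text
t: 37.2
tool_pos: [0.5909, -0.0643, 0.0812]
orientation: [2.173, -2.256, -0.002]
force: [-1.1, 0.6, -5.0]
opening: 0.0606
```

Run:
```python
from h import *
go(.5913,-.0642,.0787,-92.3)
```

```text
t 37.2 pos [ 0.5909 -0.0643  0.0812] head -92.2 tilt [-0.007 -0.006 -1.   ] q [-0.19  0.24  1.65 -0.01  1.26  1.42] F [-1.1  0.6 -5. ] op 0.0606
  shift cm [-0.01 -0.04  0.25] turn rad 0.002
```

Emit:
{"op": "play_rows", "data": {"increments": [[[0,-0.05,0.1,0],[0,-0.05,0.2,0],[0,-0.05,0.25,0],[0,-0.05,0.25,0]]]}}

```text
t: 37.6
tool_pos: [0.5915, -0.0643, 0.0788]
orientation: [2.173, -2.257, -0.001]
force: [0.0, 0.5, -2.6]
opening: 0.0604
```

Emit:
{"op": "play_rows", "data": {"increments": [[[0,0,0.05,0],[0,0,0.05,0],[0,0,0.05,0]]]}}

```text
t: 37.9
tool_pos: [0.5918, -0.0644, 0.0788]
orientation: [2.173, -2.257, -0.0]
force: [-1.9, 0.8, 1.2]
opening: 0.0602
```

Run:
```python
from h import *
go(.5913,-.0642,.0787,-92.3)
```

```text
t 37.9 pos [ 0.5918 -0.0644  0.0788] head -92.2 tilt [-0.006 -0.006 -1.   ] q [-0.19  0.24  1.65 -0.01  1.26  1.42] F [-1.9  0.8  1.2] op 0.0602
  shift cm [-0.02  0.05  0.01] turn rad 0.002
```

Emit:
{"op": "play_rows", "data": {"increments": [[[0,0,0,0],[0,0,0,0],[0,0,0,0],[0,0,0,0],[0,0,0,0]]], "jaw": 9.0}}

```text
t: 38.4
tool_pos: [0.5918, -0.0644, 0.0788]
orientation: [2.173, -2.257, -0.0]
force: [0.1, 1.1, 0.1]
opening: 0.0894
```

Emit:
{"op": "play_rows", "data": {"increments": [[[0,0,-3,0],[0,0,-7,0],[0,0,-11,0],[-3,0,-13,0],[-7,2,-13,0]]]}}

```text
t: 38.9
tool_pos: [0.5787, 0.0061, 0.2136]
orientation: [2.174, -2.264, 0.01]
force: [0.4, 1.0, -0.5]
opening: 0.0899
```

Run:
```python
from h import *
go(.4074,.3595,.2,-97.5)
```

```text
t 38.9 pos [0.5787 0.0061 0.2136] head -92.3 tilt [ 0.002 -0.007 -1.   ] q [-0.07  0.08  1.57 -0.01  1.49  1.54] F [ 0.4  1.  -0.5] op 0.0899
  shift cm [-34.61  18.57   1.08] turn rad 0.09
```

Emit:
{"op": "play_rows", "data": {"increments": [[[-4,2.1,0,0.09],[-8,4.3,0,0.09],[-13,7,0,0.09],[-17,9.1,0,0.09],[-21,11.3,0,0.09]]]}}

```text
t: 39.4
tool_pos: [0.4733, 0.2223, 0.2121]
orientation: [2.07, -2.361, 0.011]
force: [0.8, -0.1, -0.0]
opening: 0.0901
```

Run:
```python
from h import *
go(.4074,.3595,.2,-97.5)
snap('side','side19')
```

```text
t 39.4 pos [0.4733 0.2223 0.2121] head -97.5 tilt [ 0.003 -0.006 -1.   ] q [ 0.35 -0.07  1.72 -0.01  1.49  2.05] F [ 0.8 -0.1 -0. ] op 0.0901
  shift cm [-12.75   8.33   1.1 ] turn rad -0.0
```

View pics/side19.png

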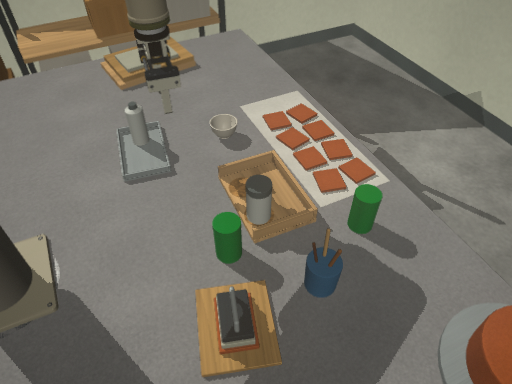

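Emit:
{"op": "play_rows", "data": {"increments": [[[-4,2.6,0,0],[-8,5.2,0,0],[-12,7.9,0,0],[-12.7,8.3,0,0],[-12.7,8.3,0,0]]], "jaw": 9.3}}

```text
t: 39.95
tool_pos: [0.4031, 0.3658, 0.2115]
orientation: [2.079, -2.354, 0.004]
force: [-0.2, -0.1, 0.8]
opening: 0.0931
```

Emit:
{"op": "play_rows", "data": {"increments": [[[0,0,0,0],[0,0,0,0]]]}}

```text
t: 40.15
tool_pos: [0.404, 0.3645, 0.2114]
orientation: [2.077, -2.355, 0.005]
force: [0.1, -0.6, -0.0]
opening: 0.0932
```

Run:
```python
from h import *
go(.4074,.3595,.1,-97.5)
```

```text
t 40.15 pos [0.404  0.3645 0.2114] head -97.2 tilt [ 0.001 -0.003 -1.   ] q [ 0.64 -0.01  1.67 -0.    1.49  2.34] F [ 0.1 -0.6 -0. ] op 0.0932
  shift cm [ 0.41 -0.39 11.14] turn rad 0.006
```

Emit:
{"op": "play_rows", "data": {"increments": [[[0.4,-0.4,2,0.006],[0.4,-0.4,5,0.006],[0.4,-0.4,8,0.006],[0.4,-0.4,10.5,0.006],[0.4,-0.4,11,0.006]]]}}

```text
t: 40.65
tool_pos: [0.4064, 0.3567, 0.0978]
orientation: [2.063, -2.359, 0.005]
force: [-1.0, -0.3, -0.1]
opening: 0.0928
```

Run:
```python
from h import *
go(.4074,.3595,.0795,-97.5)
```

```text
t 40.65 pos [0.4064 0.3567 0.0978] head -97.6 tilt [-0.004 -0.007 -1.   ] q [ 0.63  0.08  1.79 -0.    1.28  2.33] F [-1.  -0.3 -0.1] op 0.0928
  shift cm [-0.3  -0.07  1.83] turn rad -0.003
```

Emit:
{"op": "play_rows", "data": {"increments": [[[-0.3,-0.1,0.7,0],[-0.3,-0.1,1.3,0],[-0.3,-0.1,1.8,0],[-0.3,-0.1,1.8,0],[-0.3,-0.1,1.8,0]]]}}

```text
t: 41.15
tool_pos: [0.4081, 0.3597, 0.0804]
orientation: [2.064, -2.36, 0.005]
force: [0.5, -0.9, 0.2]
opening: 0.0932
```

Run:
```python
from h import *
go(.4074,.3595,.0795,-97.5)
```

```text
t 41.15 pos [0.4081 0.3597 0.0804] head -97.6 tilt [-0.003 -0.007 -1.   ] q [ 0.63  0.11  1.79 -0.    1.25  2.34] F [ 0.5 -0.9  0.2] op 0.0932
  shift cm [0.03 0.06 0.1 ] turn rad -0.002
```

Emit:
{"op": "play_rows", "data": {"increments": [[[0,0.07,0,0],[0,0.07,0,0],[0,0.07,0,0],[0,0.07,0,0],[0,0.07,0,0]]], "jaw": 4.0, "squeeze": 25}}

```text
t: 41.65
tool_pos: [0.4074, 0.3598, 0.0805]
orientation: [2.064, -2.36, 0.005]
force: [0.1, 0.1, -0.1]
opening: 0.0573
```

Emit:
{"op": "play_rows", "data": {"increments": [[[0,0,0,0],[0,0,0,0],[0,0,0,0]]]}}

```text
t: 41.95
tool_pos: [0.4074, 0.3598, 0.0805]
orientation: [2.064, -2.36, 0.005]
force: [-0.4, -0.6, -0.3]
opening: 0.0498
```

Emit:
{"op": "play_rows", "data": {"increments": [[[0,0,-1,0],[0,0,-4,0],[0,0,-8,0],[0,0,-11,0],[0,0,-13,0]]]}}

```text
t: 42.45
tool_pos: [0.4084, 0.3611, 0.2139]
orientation: [2.066, -2.362, 0.005]
force: [1.0, 1.0, -2.9]
opening: 0.0493
```

Run:
```python
from h import *
go(.5962,.0393,.2,-91.9)
```

```text
t 42.45 pos [0.4084 0.3611 0.2139] head -97.6 tilt [-0.    -0.005 -1.   ] q [ 0.63 -0.01  1.66 -0.    1.49  2.34] F [ 1.   1.  -2.9] op 0.0493
  shift cm [ 29.4  -22.89   1.53] turn rad -0.1
```

Emit:
{"op": "play_rows", "data": {"increments": [[[1.8,-1.4,0,-0.02],[4.5,-3.5,0,-0.04],[7.5,-5.9,0,-0.06],[10.7,-8.3,0,-0.08],[14,-10.9,0,-0.1]]]}}

```text
t: 42.95
tool_pos: [0.4979, 0.2066, 0.2149]
orientation: [2.183, -2.254, 0.004]
force: [0.7, -0.3, -3.2]
opening: 0.05
```

Run:
```python
from h import *
go(.5962,.0393,.2,-91.9)
```

```text
t 42.95 pos [0.4979 0.2066 0.2149] head -91.8 tilt [-0.001 -0.005 -1.   ] q [ 0.3  -0.02  1.68 -0.    1.49  1.9 ] F [ 0.7 -0.3 -3.2] op 0.05
  shift cm [ 16.4  -10.36   1.56] turn rad 0.001
```

Emit:
{"op": "play_rows", "data": {"increments": [[[3.4,-2.1,0,0],[6.8,-4.3,0,0],[10.3,-6.5,0,0],[13.5,-8.5,0,0],[15.9,-10,0,0]]]}}

```text
t: 43.45
tool_pos: [0.5933, 0.0421, 0.2157]
orientation: [2.181, -2.255, 0.004]
force: [0.4, 0.0, -2.7]
opening: 0.0496
```

Emit:
{"op": "play_rows", "data": {"increments": [[[0.4,-0.3,0,0],[0.4,-0.3,0,0],[0.4,-0.3,0,0]]]}}

```text
t: 43.75
tool_pos: [0.5956, 0.0389, 0.2156]
orientation: [2.181, -2.254, 0.003]
force: [0.1, 0.5, -2.9]
opening: 0.0499
```

Run:
```python
from h import *
go(.5962,.0393,.1,-91.9)
```

```text
t 43.75 pos [0.5956 0.0389 0.2156] head -91.9 tilt [-0.002 -0.005 -1.   ] q [-0.02  0.13  1.51 -0.    1.5   1.59] F [ 0.1  0.5 -2.9] op 0.0499
  shift cm [-0.1  -0.08 11.56] turn rad 0.0
```

Emit:
{"op": "play_rows", "data": {"increments": [[[-0.1,-0.1,3,0],[-0.1,-0.1,6,0],[-0.1,-0.1,9,0],[-0.1,-0.1,11,0],[-0.1,-0.1,11.5,0]]]}}

```text
t: 44.25
tool_pos: [0.5935, 0.041, 0.0974]
orientation: [2.181, -2.249, -0.004]
force: [-0.6, 0.3, -3.3]
opening: 0.0498
```

Emit:
{"op": "play_rows", "data": {"increments": [[[0,0,0,0],[0,0,0,0]]]}}

```text
t: 44.45
tool_pos: [0.5937, 0.0418, 0.0985]
orientation: [2.183, -2.249, -0.003]
force: [0.1, 0.6, -3.2]
opening: 0.0498
```

Run:
```python
from h import *
go(.5962,.0393,.0874,-91.9)
```

```text
t 44.45 pos [0.5937 0.0418 0.0985] head -91.7 tilt [-0.007 -0.004 -1.   ] q [-0.01  0.22  1.63 -0.    1.3   1.59] F [ 0.1  0.6 -3.2] op 0.0498
  shift cm [ 0.24 -0.26  1.11] turn rad 0.003
```

Emit:
{"op": "play_rows", "data": {"increments": [[[0.25,-0.28,0.2,0],[0.25,-0.28,0.5,0],[0.25,-0.28,0.8,0],[0.25,-0.28,0.9,0],[0.25,-0.28,0.9,0]]]}}

```text
t: 44.95
tool_pos: [0.5961, 0.0391, 0.0891]
orientation: [2.182, -2.249, -0.004]
force: [0.6, 0.0, -4.3]
opening: 0.0496
```

Run:
```python
from h import *
go(.5965,.0393,.0874,-91.9)
```

```text
t 44.95 pos [0.5961 0.0391 0.0891] head -91.7 tilt [-0.008 -0.004 -1.   ] q [-0.02  0.24  1.63 -0.    1.28  1.58] F [ 0.6  0.  -4.3] op 0.0496
  shift cm [-0.02 -0.04  0.17] turn rad 0.003
```

Emit:
{"op": "play_rows", "data": {"increments": [[[0,-0.05,0.1,0],[0,-0.05,0.15,0],[0,-0.05,0.18,0],[0,-0.05,0.18,0]]]}}

```text
t: 45.35
tool_pos: [0.5967, 0.0391, 0.0876]
orientation: [2.182, -2.249, -0.003]
force: [-0.7, -0.7, 0.6]
opening: 0.0495
```

Emit:
{"op": "play_rows", "data": {"increments": [[[0,0,0.05,0],[0,0,0.05,0],[0,0,0.05,0]]]}}

```text
t: 45.65
tool_pos: [0.5968, 0.0391, 0.0876]
orientation: [2.182, -2.249, -0.003]
force: [-2.9, 0.4, 3.8]
opening: 0.0494
```

Run:
```python
from h import *
go(.5965,.0393,.0874,-91.9)
a=cv2.imread('pics/side1.png').astype(int);snap('side','side20');b=cv2.imread('pics/side20.png').astype(int)
for r in (178,182,186):
  print(r,'pre',(a[r,228:240,2]-a[r,228:240,0]).tolist()); print(r,'now',(b[r,228:240,2]-b[r,228:240,0]).tolist())
```

```text
t 45.65 pos [0.5968 0.0391 0.0876] head -91.7 tilt [-0.007 -0.004 -1.   ] q [-0.02  0.24  1.63 -0.    1.28  1.58] F [-2.9  0.4  3.8] op 0.0494
  shift cm [-0.02  0.03  0.02] turn rad 0.003
178 pre [56, 56, 56, 58, 50, 15, 9, 9, 9, 9, 8, 9]
178 now [57, 56, 59, 60, 59, 16, 9, 8, 9, 9, 9, 9]
182 pre [70, 63, 61, 62, 64, 15, 9, 8, 9, 8, 9, 9]
182 now [71, 64, 63, 64, 66, 34, 13, 10, 10, 9, 9, 9]
186 pre [89, 82, 84, 87, 86, 38, 12, 9, 9, 8, 9, 9]
186 now [91, 84, 87, 88, 88, 54, 14, 8, 9, 9, 9, 9]
```

Emit:
{"op": "play_rows", "data": {"increments": [[[0,0,0,0],[0,0,0,0],[0,0,0,0],[0,0,0,0],[0,0,0,0]]], "jaw": 7.5}}

```text
t: 46.2
tool_pos: [0.5969, 0.0391, 0.0875]
orientation: [2.182, -2.249, -0.003]
force: [0.7, 0.4, -0.6]
opening: 0.0751
```

Emit:
{"op": "play_rows", "data": {"increments": [[[0,0,-3,0],[0,0,-7,0],[0,0,-11,0],[-2,2,-13,0],[-6,6,-13,0]]]}}

```text
t: 46.7
tool_pos: [0.5471, 0.0957, 0.2224]
orientation: [2.183, -2.257, 0.006]
force: [0.1, 1.3, 0.3]
opening: 0.0746
```

Emit:
{"op": "play_rows", "data": {"increments": [[[-4,3,0,0],[-8,6,0,0],[-12,9,0,0],[-16,12,0,0],[-16,12,0,0]]]}}

```text
t: 47.2
tool_pos: [0.4292, 0.264, 0.2218]
orientation: [2.19, -2.251, 0.003]
force: [0.7, -0.4, 0.3]
opening: 0.0751
```

Run:
```python
from h import *
go(.3898,.2557,.2,-97)
for n in ("side","top"):
    snap(n,n+"F")
    a=cv2.imread(f"pics/{n}0.png").astype(int);b=cv2.imread(f"pics/{n}F.png").astype(int)
p=cv2.imread("pics/topF.png").astype(int);C=cloud("top",np.load("pics/topF.npy"));Z=C[...,2];g=p[...,1]
for tag in ("top0","topF"):
    p=cv2.imread(f"pics/{tag}.png").astype(int);Z=cloud("top",np.load(f"pics/{tag}.npy"))[...,2];g=p[...,1]
    for m,z,s,e in (((Z>.1345)&(Z<.15)&(g<150),.142,(244,190),26),((Z>.117)&(Z<.13)&(g<130),.122,(283,192),61)):
        k,l=cv2.connectedComponents(m.astype(np.uint8)); c=np.argwhere(l==l[s[1],s[0]])[:,::-1]
        q=onplane("top",c,z)[:,:2]*1000; print(tag,len(c),q.mean(0).round(2),"diam",round(2*cv2.minEnclosingCircle(q.astype(np.float32))[1],1),"exp",e)
crop("sideF",200,130,130,120,6)
```

```text
t 47.2 pos [0.4292 0.264  0.2218] head -91.6 tilt [ 0.001 -0.002 -1.   ] q [ 0.45 -0.13  1.76 -0.    1.51  2.05] F [ 0.7 -0.4  0.3] op 0.0751
  shift cm [0.93 3.92 2.18] turn rad 0.095
top0 59 [595.63  40.73] diam 23.5 exp 26
top0 396 [591.25 -64.26] diam 61.0 exp 61
topF 58 [594.96  38.45] diam 22.9 exp 26
topF 390 [590.63 -64.09] diam 60.7 exp 61
```

View pics/sideF.png

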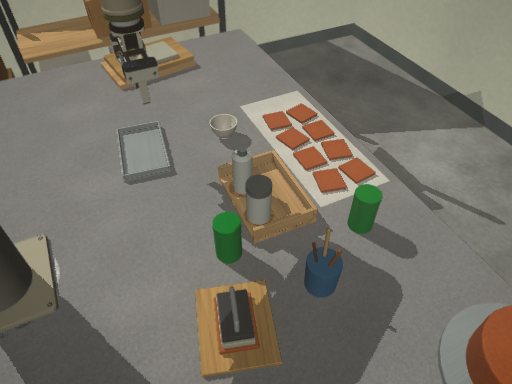

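View pics/topF.png

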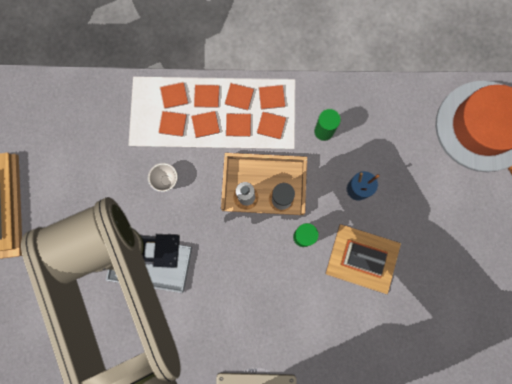

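```bash
python3 - <<'E'
from h import *
for n,box in (("top",(228,172,268,215)),("side",(225,140,255,200))):
  for tag in (n+"0",n+"F"):
    p=cv2.imread(f"pics/{tag}.png").astype(int);C=cloud(n,np.load(f"pics/{tag}.npy"))
    x0,y0,x1,y1=box
    m=(abs(C[...,0]-.595)<.035)&(abs(C[...,1]-.038)<.035)&(C[...,2]>.1)&(C[...,2]<.16)
    v=np.argwhere(m)[:,::-1]; print(tag,"hi px",len(v),v.mean(0).round(2),v.min(0),v.max(0), onplane(n,v.mean(0),.127)[0].round(4))
    m=(abs(C[...,0]-.595)<.04)&(abs(C[...,1]-.038)<.04)&(C[...,2]>.03)&(C[...,2]<.16)
    v=np.argwhere(m)[:,::-1]; print(tag,"all px",len(v),v.mean(0).round(2))
E
python3 - <<'E'
from h import *
crop("topF",215,145,100,75,8)
a=cv2.imread("pics/top0_c215_145.png");b=cv2.imread("pics/topF_c215_145.png")
cv2.imwrite("pics/cmp.png",np.hstack([a[240:560,120:480],b[240:560,120:480]]))
E
```

```text
top0 hi px 287 [244.06 190.98] [235 182] [253 200] [0.5942 0.0405 0.127 ]
top0 all px 348 [244.49 192.69]
topF hi px 283 [244.76 191.09] [236 182] [254 200] [0.5939 0.0386 0.127 ]
topF all px 345 [245.2 192.8]
side0 hi px 372 [241.37 157.77] [232 146] [251 168] [0.5901 0.0248 0.127 ]
side0 all px 707 [241.13 166.65]
sideF hi px 375 [241.51 158.43] [232 147] [251 169] [0.5894 0.0225 0.127 ]
sideF all px 691 [241.13 166.82]
```

View pics/cmp.png

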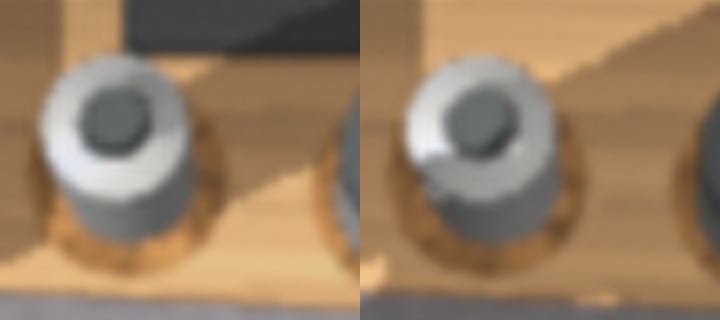

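View pics/sideF_c200_130.png

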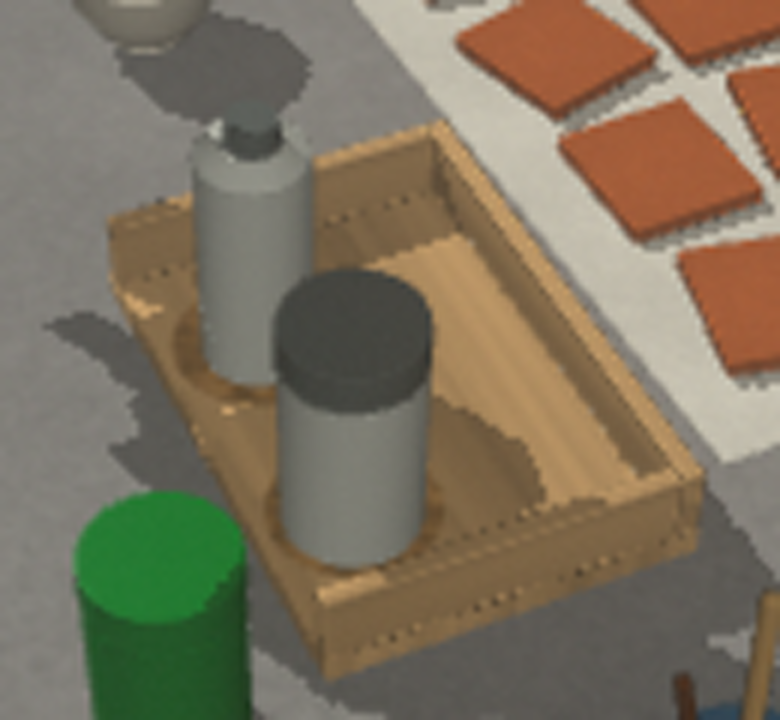

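Run:
```python
from h import *
go(.5968,.0391,.2218,-91.7)
```

```text
t 47.3 pos [0.432  0.2604 0.2217] head -91.7 tilt [ 0.002 -0.004 -1.   ] q [ 0.44 -0.13  1.76 -0.    1.51  2.05] F [ 0.7 -0.5  0.3] op 0.075
  shift cm [ 21.63 -17.14   0.12] turn rad -0.001
```

Emit:
{"op": "play_rows", "data": {"increments": [[[4,-3.2,0,0],[8,-6.3,0,0],[12,-9.5,0,0],[16,-12.7,0,0],[19,-15,0,0]]]}}

```text
t: 47.8
tool_pos: [0.5779, 0.0612, 0.2227]
orientation: [2.183, -2.257, 0.008]
force: [0.3, -0.1, -0.2]
opening: 0.0748
```

Emit:
{"op": "play_rows", "data": {"increments": [[[2.6,-2.1,0,0],[2.6,-2.1,0,0],[2.6,-2.1,0,0],[2.6,-2.1,0,0]]]}}

```text
t: 48.2
tool_pos: [0.5978, 0.034, 0.2226]
orientation: [2.181, -2.258, 0.007]
force: [0.7, -0.2, -0.2]
opening: 0.0754
```

Run:
```python
from h import *
go(.5968,.0391,.1,-91.7)
```

```text
t 48.2 pos [0.5978 0.034  0.2226] head -92.0 tilt [ 0.002 -0.005 -1.   ] q [-0.03  0.13  1.5  -0.    1.51  1.58] F [ 0.7 -0.2 -0.2] op 0.0754
  shift cm [-0.56  0.14 12.26] turn rad -0.005
```

Emit:
{"op": "play_rows", "data": {"increments": [[[-0.6,0.1,1.5,0],[-0.6,0.1,4,0],[-0.6,0.1,6,0],[-0.6,0.1,6,0]]]}}

```text
t: 48.6
tool_pos: [0.5939, 0.0412, 0.1579]
orientation: [2.18, -2.253, -0.001]
force: [-0.4, -0.4, -0.5]
opening: 0.075
```

Run:
```python
from h import *
go(.5968,.0391,.1,-91.7)
```

```text
t 48.6 pos [0.5939 0.0412 0.1579] head -91.9 tilt [-0.005 -0.004 -1.   ] q [-0.01  0.17  1.58 -0.    1.4   1.59] F [-0.4 -0.4 -0.5] op 0.075
  shift cm [ 0.17 -0.33  5.79] turn rad -0.003
```

Emit:
{"op": "play_rows", "data": {"increments": [[[0.1,-0.3,2,0],[0.1,-0.3,4,0],[0.1,-0.3,5.8,0],[0.1,-0.3,6.4,0],[0.1,-0.3,6.5,0]]]}}

```text
t: 49.1
tool_pos: [0.5959, 0.0403, 0.0926]
orientation: [2.18, -2.251, -0.002]
force: [-0.7, 0.4, -0.3]
opening: 0.0747
```

Run:
```python
from h import *
go(.5968,.0391,.0875,-91.7)
```

```text
t 49.1 pos [0.5959 0.0403 0.0926] head -91.8 tilt [-0.006 -0.004 -1.   ] q [-0.02  0.23  1.63 -0.    1.29  1.59] F [-0.7  0.4 -0.3] op 0.0747
  shift cm [ 0.12 -0.09  0.51] turn rad -0.002
```

Emit:
{"op": "play_rows", "data": {"increments": [[[0.12,-0.1,0.3,0],[0.12,-0.1,0.5,0],[0.12,-0.1,0.5,0]]]}}

```text
t: 49.4
tool_pos: [0.5973, 0.0391, 0.0882]
orientation: [2.181, -2.252, -0.001]
force: [0.8, 0.5, -0.3]
opening: 0.0756
```

Emit:
{"op": "play_rows", "data": {"increments": [[[0,0,0,0],[0,0,0,0],[0,0,0,0],[0,0,0,0],[0,0,0,0]]], "jaw": 4.0, "squeeze": 25}}

```text
t: 49.9
tool_pos: [0.5974, 0.0391, 0.0884]
orientation: [2.181, -2.252, -0.001]
force: [-0.9, 0.0, 1.1]
opening: 0.0494
```

Run:
```python
from h import *
go(.597,.0409,.0875,-91.7)
```

```text
t 49.9 pos [0.5974 0.0391 0.0884] head -91.8 tilt [-0.005 -0.004 -1.   ] q [-0.02  0.24  1.63 -0.    1.28  1.59] F [-0.9  0.   1.1] op 0.0494
  shift cm [-0.18  0.04  0.09] turn rad -0.003
```

Gripped. Lift a few mm, shift +1.9 mm in y (tool −x) and +0.5 mm in x, set down.

Emit:
{"op": "play_rows", "data": {"increments": [[[0,0,-0.2,0],[0,0,-0.5,0],[-0.1,-0.03,-0.5,0],[-0.19,-0.05,-0.5,0],[-0.19,-0.05,-0.5,0]]]}}

```text
t: 50.4
tool_pos: [0.5978, 0.0412, 0.0932]
orientation: [2.181, -2.252, -0.001]
force: [-0.2, 0.3, -2.8]
opening: 0.0497
```

Run:
```python
from h import *
go(.5979,.041,.0884,-91.7)
```

```text
t 50.4 pos [0.5978 0.0412 0.0932] head -91.8 tilt [-0.006 -0.004 -1.   ] q [-0.01  0.24  1.62 -0.    1.29  1.59] F [-0.2  0.3 -2.8] op 0.0497
  shift cm [ 0.02 -0.01  0.48] turn rad -0.002
```

Emit:
{"op": "play_rows", "data": {"increments": [[[0,0,0.2,0],[0,0,0.35,0],[0,0,0.45,0],[0,0,0.5,0],[0,0,0.5,0]]]}}

```text
t: 50.9
tool_pos: [0.5979, 0.0412, 0.0884]
orientation: [2.181, -2.252, -0.001]
force: [-1.4, 1.0, -0.4]
opening: 0.0495
```

Run:
```python
from h import *
go(.5979,.041,.0884,-91.7)
```

```text
t 50.9 pos [0.5979 0.0412 0.0884] head -91.8 tilt [-0.005 -0.004 -1.   ] q [-0.01  0.24  1.63 -0.    1.28  1.59] F [-1.4  1.  -0.4] op 0.0495
  shift cm [ 0.02  0.   -0.  ] turn rad -0.002
```

Emit:
{"op": "play_rows", "data": {"increments": [[[0,0,0,0],[0,0,0,0],[0,0,0,0],[0,0,0,0],[0,0,0,0]]], "jaw": 7.5}}

```text
t: 51.4
tool_pos: [0.598, 0.0412, 0.0884]
orientation: [2.181, -2.252, -0.001]
force: [-0.2, -0.5, -0.6]
opening: 0.075
```

Emit:
{"op": "play_rows", "data": {"increments": [[[0,0,-3,0],[0,0,-7,0],[0,0,-11,0],[-2,2,-13,0],[-6,6,-13,0]]]}}

```text
t: 51.9
tool_pos: [0.5481, 0.0979, 0.2233]
orientation: [2.181, -2.26, 0.008]
force: [0.7, 1.3, 1.0]
opening: 0.0752
```

Emit:
{"op": "play_rows", "data": {"increments": [[[-4,3,0,0],[-8,6,0,0],[-12,9,0,0],[-16,12,0,0],[-16,12,0,0]]]}}

```text
t: 52.4
tool_pos: [0.4305, 0.2665, 0.2225]
orientation: [-2.189, 2.253, -0.005]
force: [0.9, 0.0, -0.3]
opening: 0.0749
```

Run:
```python
from h import *
go(.43,.26,.22,-92)
for n in ("side","top"): snap(n,n+"G")
for n in("top","side"):
  for tag in (n+"0",n+"G"):
    C=cloud(n,np.load(f"pics/{tag}.npy"))
    for nm,cy,zlo,zh in (("bottle",.038,.1,.127),("jar",-.066,.105,.122)):
      m=(abs(C[...,0]-.593)<.04)&(abs(C[...,1]-cy)<.04)&(C[...,2]>zlo)&(C[...,2]<.16)
      v=np.argwhere(m)[:,::-1]; print(tag,nm,len(v),v.mean(0).round(2), onplane(n,v.mean(0),zh)[0].round(4))
```

```text
t 52.4 pos [0.4305 0.2665 0.2225] head -91.7 tilt [ 0.002 -0.002 -1.   ] q [ 0.46 -0.12  1.76 -0.    1.51  2.06] F [ 0.9  0.  -0.3] op 0.0749
  shift cm [0.65 0.03 0.25] turn rad 0.006
top0 bottle 287 [244.06 190.98] [0.5942 0.0405 0.127 ]
top0 jar 408 [283.08 193.39] [ 0.5906 -0.0639  0.122 ]
topG bottle 283 [244.01 190.94] [0.5943 0.0406 0.127 ]
topG jar 410 [283.06 193.63] [ 0.59   -0.0639  0.122 ]
side0 bottle 372 [241.37 157.77] [0.5901 0.0248 0.127 ]
side0 jar 515 [258.48 185.95] [ 0.5872 -0.0739  0.122 ]
sideG bottle 371 [241.4 157.7] [0.5902 0.025  0.127 ]
sideG jar 515 [258.3  186.09] [ 0.5866 -0.0741  0.122 ]
```

View pics/sideG.png

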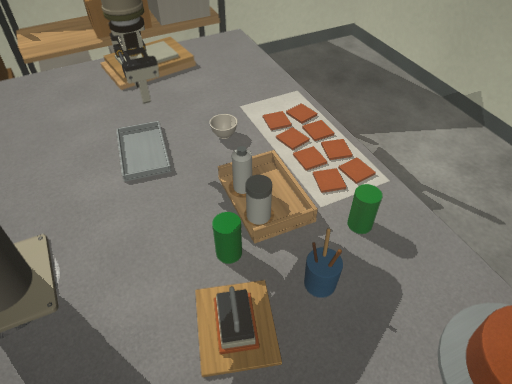

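Bottle (241,170) and jar (258,200) stand upright within about 0.6 mm of their starting places. The weight sits on the slab at (236,317), and the gripper at (135,80) is clear of everything. I'm handing the job in.

```bash
python3 -c "
from plant import *
print(close_job())"
```

```text
the job is handed in; nothing more can be done
None
```

The job is done and handed in at about 52 s of the 138 s allowed. I stood the bottle and then the jar in the tray, laid the slab on the tile and set the weight on the slab. Then I put the jar and the bottle back on their own marks.

**Last checks**
- **Slab and weight:** in the top view the slab is within about 1 mm of the tile's centre. The weight is within about 2 mm, measured from corners I picked by hand. Both lie along the tile's long side to within about 2°.
- **Bottle and jar:** both stand upright, about 0.1 mm (bottle) and 0.6 mm (jar) from where they started in the before-and-after pictures. My first return of the bottle was about 2 mm off, so I gripped it again, lifted it a few mm and corrected it.
- **Bystanders and forces:** the tool pot, bowl and green look-alikes appear unmoved in the last pictures. The highest force I read was about 9 N.

**Disagreement:** the side camera read positions about 4–5 mm lower in y than the top camera. The jar grasp agreed with the top camera to within about 0.3 mm, so I used that one. The first bottle grasp shifted the bottle about 2 mm, because I had aimed it using both cameras.

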